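# Make up an installer's kit of signal towers

## Robot

A 6-joint arm with a two-finger parallel gripper is mounted at the origin on a cart in front of the work surface, level with it; the furniture and walls round the work are solid. World frame = base frame: x ahead of the robot, y to its left, z up, the work surface at z = 0. Lengths are in mm, angles in rad, forces in N, time in s.
With the tool pointing down it reaches from about 275 to 1000 mm from the base axis. Payload 8.4 kg.
Tool frame: the origin (TCP) lies on the mounting face of the last link; the fingertips stand 173 mm ahead of it and the grasp point (between the pads) lies 155 mm ahead of it; z points along the fingers, y is the line along which they close (so a half turn about z gives the same grasp; the last joint's range is limited). The gripper opens to 85 mm and grips with 20 to 120 N. Pads are 22 mm wide; open, the fingers measure 114 mm over their backs; the gripper's body (76 mm by 85 mm) begins 54 mm behind the grasp point. The pads swing forward as they close: fully open they stand 13 mm farther back than shut.
Start: joints at [-1.245, 0.353, 1.633, -0, 1.155, -0.002], TCP at [201.225, -591.725, 404.681] pointing down, gripper open.
Joint ranges: [-2.63, 2.63], [-0.92, 2.1], [0.06, 2.66], [-1.3, 4.44], [0, 2.69], [-3.02, 3.02]. Speed limits (rad/s): [2.22, 2.22, 2.79, 3.14, 3.14, 3.14].

## Interface

Orientations are given as [roll, pitch, yaw] about the fixed x, y, z axes, in that order (R = Rz(yaw) Ry(pitch) Rx(roll)).
In Python, from rig import r gives the robot as it stands.
- The arm moves only by the tool apply_moves, never from a script. Its argument "deltas" is a list of rows, each an object with "claw": the gripper command: -1 is fully open, 1 is shut, values between are in proportion; "delta_pos": the shift along the tool's x, y, z in cm, a list of three; "yaw": the turn about the tool's z in rad. In form: [{"claw": claw, "delta_pos": [tx, ty, tz], "yaw": yaw}, ...]. A call has 1 to 8 rows; each row shifts and turns the commanded pose from where the row before left it, along the tool's axes as they then stand; what a row does not reach is not made up. A row lasts 1/8 s, in which the tool goes at most 62.5 mm and 10.7 degrees, less where a joint would pass 70% of its speed; a pose out of reach is approached as far as the arm can. A call with a gripper value outside its range is refused whole. The fingers move at their own pace and stop on an object; "grip_force" is the grip in N (left out, the last holds). Time passes only in rows, so rows that do not move let the fingers close. It gives the time, the measured TCP pose, the force, the opening and the grip force at its end, in the units of the state.
- r.sense(): the state, without advancing time (a new reading comes with each control period).
- r.grab_frame(name): name is "scene" or "top" or "wrist"; returns a dict with "img" (420x560x3 uint8, blue, green, red), "z_map" (420x560 float32, mm along the optical axis (not along the pixel's ray), 0 where there is no reading), "fx", "fy", "cx", "cy" (pixels), "eye" and "rotation" of the camera in the world; the wrist camera has in their place "T_tool_cam" (4x4, takes a point from camera to tool coordinates, whose origin is the TCP and whose axes are the flange's). Camera axes: x right, y up, looking along -z (the intrinsics and any distortion apply to the point x, -y, -z); pixel columns grow to the right and rows downward; lengths in mm; the calibration is good to about 2 mm. A picture is of the moment at which its call begins: read the wrist's pose just before it.
- r.sign_off(): hands the job in; it is judged then, once.
The state is a dict: "clock": time; "qpos": joint angles; "qvel": joint speeds; "joint_efforts": joint torques, N m; "eef_pos": TCP position; "tcp_rot": TCP orientation; "contact_force": force on the tool from outside, world axes, zero at the start; "wrist_torque": the same for the moment, N m; "opening": opening from 0.0 (shut) to 1.0 (fully open); "grasp_force": force on a finger pad.
Only numpy, scipy, OpenCV 4.12 (cv2) and the standard library are available. Lean on these libraries where they do the work, as an engineer would, in place of code of your own. Each camera call takes 0.05 s, during which the arm holds its last target. There are 200 camera calls.

## Task

Make up the kit: stand every signal tower upright on the floor of a bay of its own in the blue stand, without letting any of them tip over, and press every loose mounting tube down into a pair of orange spring jaws on the grey clip rack until it snaps fully home. Only when all of them are in, push the yellow keeper fence of the stand fully shut. The number of towers and tubes varies; leave the other things on the bench where they are.

Things in the scene. Friction and masses are not known exactly. Their poses are not given: they have to be found in the camera images.
- tower_1_c (a point): Signal tower, top-heavy (0.24 kg, centre of mass 120 mm up): 190 mm tall; black foot 46 mm in diameter, 10 mm thick; pole 16 mm in diameter up to 92 mm; then the lamp stack, 38 mm in diameter, up to the flat top (from below green, orange, red). Tips beyond 10 degrees; grip the lamp stack. May be absent. This point: on its axis, 95 mm above the underside. z: its axis.
- tower_2_c (a point): Signal tower, top-heavy (0.24 kg, centre of mass 120 mm up): 190 mm tall; black foot 46 mm in diameter, 10 mm thick; pole 16 mm in diameter up to 92 mm; then the lamp stack, 38 mm in diameter, up to the flat top (from below blue, green, red). Tips beyond 10 degrees; grip the lamp stack. May be absent. This point: on its axis, 95 mm above the underside. z: its axis.
- tower_3_c (a point): Signal tower, top-heavy (0.24 kg, centre of mass 120 mm up): 190 mm tall; black foot 46 mm in diameter, 10 mm thick; pole 16 mm in diameter up to 92 mm; then the lamp stack, 38 mm in diameter, up to the flat top (from below white, green, orange). Tips beyond 10 degrees; grip the lamp stack. May be absent. This point: on its axis, 95 mm above the underside. z: its axis.
- tube_1_c (a point): Round aluminium mounting tube lying on the bench: barrel 20 mm in diameter, 130 mm long; at its middle a square black sleeve to grip by, 36 mm long and 24 x 24 mm, and at each end a square collar, 8 mm long and 32 x 32 mm, so it does not roll; 70 g. May be absent. This point is the centre of the tube, on its axis (16 mm above the bench as it lies); x runs along it, both ends alike.
- tube_2_c (a point): Round aluminium mounting tube lying on the bench: barrel 20 mm in diameter, 130 mm long; at its middle a square blue sleeve to grip by, 36 mm long and 24 x 24 mm, and at each end a square collar, 8 mm long and 32 x 32 mm, so it does not roll; 70 g. May be absent. This point is the centre of the tube, on its axis (16 mm above the bench as it lies); x runs along it, both ends alike.
- clip_rack: Fixed grey clip rack, base plate 112 x 150 x 10 mm, with two tube places 72 mm apart in y; its origin is under its centre. A place has two clips, 40 mm either side of its middle along x, each 14 mm long: a black seat and a pair of orange sprung jaws, 65 mm high, with lips 13 mm apart and flared tops. Between the two clips 66 mm are clear for fingers, down to the base plate.
- clip_0 (a point): Tube place 1 of 2 on the clip rack: where a tube's centre lies when snapped home, 44 mm above the bench; x along the tube, z up. Pressed from above, a tube first lies on the lips, its centre about 18 mm above this point, then snaps in with roughly 10 N; its collars stay outside the clips. Either tube may go to either place.
- clip_1 (a point): Tube place 2 of 2 on the clip rack: where a tube's centre lies when snapped home, 44 mm above the bench; x along the tube, z up. Pressed from above, a tube first lies on the lips, its centre about 18 mm above this point, then snaps in with roughly 10 N; its collars stay outside the clips. Either tube may go to either place.
- bay_0 (a point): Bay 1 of 3 of the fixed blue tower stand: centre of its floor, 8 mm above the bench; x to the back wall (33 mm behind this point), y along the row (bays 70 mm apart), z up. 64 mm wide between dividers 45 mm high, open at the front; the shut keeper fence ends 31 mm in front of this point. Any tower may go in any bay.
- bay_1 (a point): Bay 2 of 3 of the fixed blue tower stand: centre of its floor, 8 mm above the bench; x to the back wall (33 mm behind this point), y along the row (bays 70 mm apart), z up. 64 mm wide between dividers 45 mm high, open at the front; the shut keeper fence ends 31 mm in front of this point. Any tower may go in any bay.
- bay_2 (a point): Bay 3 of 3 of the fixed blue tower stand: centre of its floor, 8 mm above the bench; x to the back wall (33 mm behind this point), y along the row (bays 70 mm apart), z up. 64 mm wide between dividers 45 mm high, open at the front; the shut keeper fence ends 31 mm in front of this point. Any tower may go in any bay.
- keeper_face (a point): Middle of the front face of the yellow keeper fence (244 mm wide, 5 mm thick, from 10 to 44 mm high, with a tab 50 mm wide in the middle up to 60 mm), this point 35 mm above the bench. It slides level on the stand; push it along its own x (towards the bays) from the front to shut it.
- keeper (a joint): How far the keeper fence is pushed in, m: about 0 to 0.006 at the start (open), 0.030 at its stop (fully shut). About 3 N of friction, no spring; it stays where it is left.
- screw_tin: Small round clear lidded tin, 62 mm across, 28 mm high. Bystander: leave it where it is. Origin at the centre of its underside.
- solder_spool: White spool of wire with black flanges, 58 mm across, 52 mm high. Bystander: leave it where it is. Origin at the centre of its underside.

How it is judged (in metres and radians):
On the way, in this order (a step that is already met when the one before it is completed fails the run):
1. every tower stands in a bay and every tube is snapped home, the keeper still open (((x of tower_1_c in the frame of bay_0 between -0.02 and 0.02 m and y of tower_1_c in the frame of bay_0 between -0.02 and 0.02 m and z of tower_1_c in the frame of bay_0 between 0.088 and 0.101 m) or (x of tower_1_c in the frame of bay_1 between -0.02 and 0.02 m and y of tower_1_c in the frame of bay_1 between -0.02 and 0.02 m and z of tower_1_c in the frame of bay_1 between 0.088 and 0.101 m) or (x of tower_1_c in the frame of bay_2 between -0.02 and 0.02 m and y of tower_1_c in the frame of bay_2 between -0.02 and 0.02 m and z of tower_1_c in the frame of bay_2 between 0.088 and 0.101 m)) and angle between each of tower_1_c, tower_2_c, tower_3_c's own z axis and vertical below 0.08 rad and ((x of tower_2_c in the frame of bay_0 between -0.02 and 0.02 m and y of tower_2_c in the frame of bay_0 between -0.02 and 0.02 m and z of tower_2_c in the frame of bay_0 between 0.088 and 0.101 m) or (x of tower_2_c in the frame of bay_1 between -0.02 and 0.02 m and y of tower_2_c in the frame of bay_1 between -0.02 and 0.02 m and z of tower_2_c in the frame of bay_1 between 0.088 and 0.101 m) or (x of tower_2_c in the frame of bay_2 between -0.02 and 0.02 m and y of tower_2_c in the frame of bay_2 between -0.02 and 0.02 m and z of tower_2_c in the frame of bay_2 between 0.088 and 0.101 m)) and ((x of tower_3_c in the frame of bay_0 between -0.02 and 0.02 m and y of tower_3_c in the frame of bay_0 between -0.02 and 0.02 m and z of tower_3_c in the frame of bay_0 between 0.088 and 0.101 m) or (x of tower_3_c in the frame of bay_1 between -0.02 and 0.02 m and y of tower_3_c in the frame of bay_1 between -0.02 and 0.02 m and z of tower_3_c in the frame of bay_1 between 0.088 and 0.101 m) or (x of tower_3_c in the frame of bay_2 between -0.02 and 0.02 m and y of tower_3_c in the frame of bay_2 between -0.02 and 0.02 m and z of tower_3_c in the frame of bay_2 between 0.088 and 0.101 m)) and ((x of tube_1_c in the frame of clip_0 between -0.015 and 0.015 m and y of tube_1_c in the frame of clip_0 between -0.006 and 0.006 m and z of tube_1_c in the frame of clip_0 between -0.005 and 0.005 m and angle between the x axis of tube_1_c and the x axis of clip_0, either way round below 0.12 rad) or (x of tube_1_c in the frame of clip_1 between -0.015 and 0.015 m and y of tube_1_c in the frame of clip_1 between -0.006 and 0.006 m and z of tube_1_c in the frame of clip_1 between -0.005 and 0.005 m and angle between the x axis of tube_1_c and the x axis of clip_1, either way round below 0.12 rad)) and ((x of tube_2_c in the frame of clip_0 between -0.015 and 0.015 m and y of tube_2_c in the frame of clip_0 between -0.006 and 0.006 m and z of tube_2_c in the frame of clip_0 between -0.005 and 0.005 m and angle between the x axis of tube_2_c and the x axis of clip_0, either way round below 0.12 rad) or (x of tube_2_c in the frame of clip_1 between -0.015 and 0.015 m and y of tube_2_c in the frame of clip_1 between -0.006 and 0.006 m and z of tube_2_c in the frame of clip_1 between -0.005 and 0.005 m and angle between the x axis of tube_2_c and the x axis of clip_1, either way round below 0.12 rad)) and value of joint keeper below 0.018 m), for 0.2 s.
2. the keeper is pushed fully shut (value of joint keeper above 0.025 m), for 0.2 s.
At the end, for the whole second after the job is handed in: Each tower upright (0.08 rad) on a bay floor, within 20 mm of its centre each way; each tube snapped home in a tube place (within 5 mm in height, 6 across, 15 along, 0.12 rad); keeper then pushed in at least 25 mm; all at rest (((x of tower_1_c in the frame of bay_0 between -0.02 and 0.02 m and y of tower_1_c in the frame of bay_0 between -0.02 and 0.02 m and z of tower_1_c in the frame of bay_0 between 0.088 and 0.101 m) or (x of tower_1_c in the frame of bay_1 between -0.02 and 0.02 m and y of tower_1_c in the frame of bay_1 between -0.02 and 0.02 m and z of tower_1_c in the frame of bay_1 between 0.088 and 0.101 m) or (x of tower_1_c in the frame of bay_2 between -0.02 and 0.02 m and y of tower_1_c in the frame of bay_2 between -0.02 and 0.02 m and z of tower_1_c in the frame of bay_2 between 0.088 and 0.101 m)) and angle between each of tower_1_c, tower_2_c, tower_3_c's own z axis and vertical below 0.08 rad and ((x of tower_2_c in the frame of bay_0 between -0.02 and 0.02 m and y of tower_2_c in the frame of bay_0 between -0.02 and 0.02 m and z of tower_2_c in the frame of bay_0 between 0.088 and 0.101 m) or (x of tower_2_c in the frame of bay_1 between -0.02 and 0.02 m and y of tower_2_c in the frame of bay_1 between -0.02 and 0.02 m and z of tower_2_c in the frame of bay_1 between 0.088 and 0.101 m) or (x of tower_2_c in the frame of bay_2 between -0.02 and 0.02 m and y of tower_2_c in the frame of bay_2 between -0.02 and 0.02 m and z of tower_2_c in the frame of bay_2 between 0.088 and 0.101 m)) and ((x of tower_3_c in the frame of bay_0 between -0.02 and 0.02 m and y of tower_3_c in the frame of bay_0 between -0.02 and 0.02 m and z of tower_3_c in the frame of bay_0 between 0.088 and 0.101 m) or (x of tower_3_c in the frame of bay_1 between -0.02 and 0.02 m and y of tower_3_c in the frame of bay_1 between -0.02 and 0.02 m and z of tower_3_c in the frame of bay_1 between 0.088 and 0.101 m) or (x of tower_3_c in the frame of bay_2 between -0.02 and 0.02 m and y of tower_3_c in the frame of bay_2 between -0.02 and 0.02 m and z of tower_3_c in the frame of bay_2 between 0.088 and 0.101 m)) and ((x of tube_1_c in the frame of clip_0 between -0.015 and 0.015 m and y of tube_1_c in the frame of clip_0 between -0.006 and 0.006 m and z of tube_1_c in the frame of clip_0 between -0.005 and 0.005 m and angle between the x axis of tube_1_c and the x axis of clip_0, either way round below 0.12 rad) or (x of tube_1_c in the frame of clip_1 between -0.015 and 0.015 m and y of tube_1_c in the frame of clip_1 between -0.006 and 0.006 m and z of tube_1_c in the frame of clip_1 between -0.005 and 0.005 m and angle between the x axis of tube_1_c and the x axis of clip_1, either way round below 0.12 rad)) and ((x of tube_2_c in the frame of clip_0 between -0.015 and 0.015 m and y of tube_2_c in the frame of clip_0 between -0.006 and 0.006 m and z of tube_2_c in the frame of clip_0 between -0.005 and 0.005 m and angle between the x axis of tube_2_c and the x axis of clip_0, either way round below 0.12 rad) or (x of tube_2_c in the frame of clip_1 between -0.015 and 0.015 m and y of tube_2_c in the frame of clip_1 between -0.006 and 0.006 m and z of tube_2_c in the frame of clip_1 between -0.005 and 0.005 m and angle between the x axis of tube_2_c and the x axis of clip_1, either way round below 0.12 rad)) and value of joint keeper above 0.025 m and linear speed of each of tower_1, tower_2, tower_3, tube_1, tube_2 below 0.03 m/s); the robot touches nothing.
It fails at once if a tower tips (leans more than 0.35 rad) (angle between any of tower_1_c, tower_2_c, tower_3_c's own z axis and vertical above 0.35 rad).
It fails at once if a bystander is moved more than 40 mm (distance of any of screw_tin, solder_spool from where it was at the start of the episode above 0.04 m).
Of tower_1, tower_2, tower_3 only 2 to 3 are there at a start; the rules pass over those that are not, and their reading is None.
Of tube_1, tube_2 only 1 to 2 are there at a start; the rules pass over those that are not, and their reading is None.
At some moment in a run one of tube_1, tube_2 may be knocked a few centimetres aside while the robot is not near it.
It also fails if it takes over 210 s, if anything falls off the work surface, if the arm or the gripper's body presses on something with over 40 N, if the wrist force passes 120 N, or if a joint passes its speed limit or range.

## Working session

There is one attempt and no reset: what is moved stays moved. The work goes in short steps, Python scripts to look and compute and a tool call to move; the robot and the scene stay as the last step left them, time stands still between calls to the robot, and variables do not carry over. Pictures are saved under pics/ and viewed, at most 14 in all, crops included, and the job is handed in when it is done.

Besides the shell and the picture viewer there is one more tool, called as name([rows], argument=value, ...), one row to a line, values as JSON. apply_moves: Moves the arm, as the interface text tells. Its arguments: {"type":"object","properties":{"deltas":{"type":"array"},"grip_force":{"type":"number"}},"required":["deltas"]}

```bash
ls; mkdir -p pics
cat > h.py <<'E'
import numpy as np, cv2
from rig import r
from scipy.spatial.transform import Rotation as R
def cam(name):
    s=r.sense(); f=r.grab_frame(name)
    if name=="wrist":
        T=np.array(f["T_tool_cam"]); Rt=R.from_euler('xyz',s["tcp_rot"]).as_matrix()
        f["Rw"]=Rt@T[:3,:3]; f["ew"]=Rt@T[:3,3]+np.array(s["eef_pos"])
    else:
        Rr=np.array(f["rotation"]); 
        f["Rw"]=Rr if Rr.shape==(3,3) else R.from_euler('xyz',Rr).as_matrix(); f["ew"]=np.array(f["eye"])
    return f
def cloud(f):
    h,w=f["z_map"].shape; u,v=np.meshgrid(np.arange(w),np.arange(h)); z=f["z_map"]
    p=np.stack([(u-f["cx"])/f["fx"]*z,-(v-f["cy"])/f["fy"]*z,-z],-1)
    P=p@f["Rw"].T+f["ew"]; P[z==0]=np.nan
    return P
def ray(f,u,v,h):
    d=f["Rw"]@np.array([(u-f["cx"])/f["fx"],-(v-f["cy"])/f["fy"],-1]); return f["ew"]+d*(h-f["ew"][2])/d[2]
E
python3 - <<'E'
from h import *
print(r.sense())
for n in ["scene","top","wrist"]:
    f=cam(n); cv2.imwrite(f"pics/{n}0.png",f["img"]); print(n,{k:v for k,v in f.items() if k not in("img","z_map")})
    np.save(f"pics/{n}0.npy",cloud(f))
E
```

```text
pics
{'clock': 0.0, 'qpos': array([-1.24542134e+00,  3.53638379e-01,  1.63413464e+00,  1.88042280e-05,
        1.15518796e+00, -2.39211620e-03]), 'qvel': array([ 0.00053718, -0.00013069,  0.00056843, -0.00014602, -0.00132885,
        0.00192235]), 'joint_efforts': array([-2.03279618e-03, -6.05254698e+01, -3.42070091e+01, -3.29984587e-04,
        9.34099022e-03, -1.99955116e-05]), 'eef_pos': array([ 201.1385993 , -591.5025204 ,  403.96739941]), 'tcp_rot': array([-3.14022437e+00, -2.04661768e-05,  3.27759481e-01]), 'contact_force': array([ 0.1088565 ,  0.40546246, -0.54239023]), 'wrist_torque': array([0.0267452, 0.0109666, 0.0260161]), 'grasp_force': 0.0, 'opening': 1.0008486587363765}
scene {'fx': 498.5301331213428, 'fy': 498.5301331213428, 'cx': 273.87479447903013, 'cy': 213.14299683247117, 'eye': array([-207.98207931,  698.82794935,  647.96834836]), 'rotation': array([ 1.10815191e+00, -4.38947203e-04, -2.34463024e+00]), 'Rw': array([[-6.98882455e-01,  3.19496068e-01, -6.39910600e-01],
       [-7.15236409e-01, -3.11641565e-01,  6.25552887e-01],
       [ 4.38947189e-04,  8.94875297e-0
[... 500 characters left out ...]
5525, 1604.07536853])}
wrist {'fx': 346.29470016111765, 'fy': 346.29470016111765, 'cx': 278.55605922019583, 'cy': 205.8871155893683, 'T_tool_cam': array([[ 1.38926034e-03,  9.58164716e-01,  2.86213987e-01,
         7.29495913e+01],
       [ 9.99998426e-01, -1.64698730e-03,  6.59740528e-04,
         3.78720012e-02],
       [ 1.10353090e-03,  2.86212619e-01, -9.58165496e-01,
         3.05548223e+01],
       [ 0.00000000e+00,  0.00000000e+00,  0.00000000e+00,
         1.00000000e+00]]), 'Rw': array([[ 0.32331473,  0.90648646,  0.27156929],
       [-0.94628865,  0.31041687,  0.09043867],
       [-0.00231826, -0.2862231 ,  0.9581602 ]]), 'ew': array([ 270.22246762, -568.05262166,  373.49954272])}
```

View pics/top0.png

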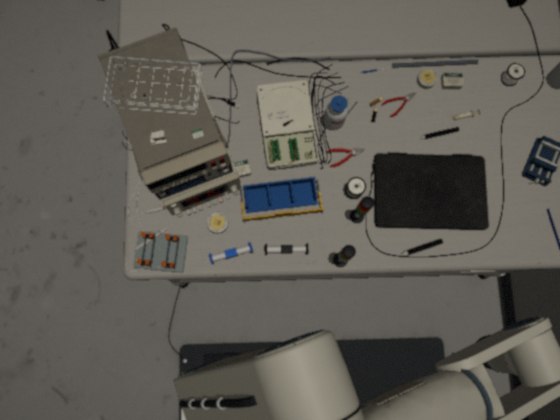

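View pics/scene0.png

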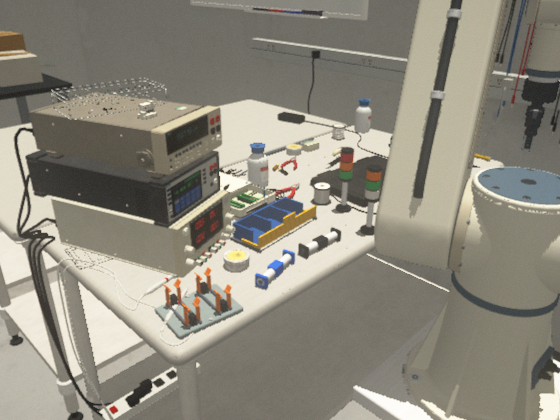

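The top view shows two towers (tops near 362,205 and 347,252), two tubes (blue 231,253; black 286,249), the rack (160,251), the stand (282,198) with its yellow fence at the near side, the spool (357,187) and the tin (217,222). The scene view agrees: towers at 346,180 and 372,200.

Run:
```python
from h import *
P=np.load("pics/top0.npy"); img=cv2.imread("pics/top0.png")
def box(u0,u1,v0,v1): 
    m=np.zeros(P.shape[:2],bool); m[v0:v1,u0:u1]=1; return m
def desc(n,m):
    Q=P[m]; Q=Q[~np.isnan(Q[:,0])]
    if len(Q)<5: print(n,len(Q)); return
    c,(w,h),a=cv2.minAreaRect(Q[:,:2].astype(np.float32))
    print(n,len(Q),"med",np.median(Q,0).round(1),"rect",np.round(c,1),round(w,1),round(h,1),round(a,1))
Z=P[...,2]
print("bench",np.nanmedian(P[box(300,350,225,235)],0))
desc("towA top",box(340,380,185,230)&(Z>180)); desc("towB top",box(330,365,235,275)&(Z>180))
desc("spool",box(340,372,172,202)&(Z>40)&(Z<60))
desc("tin",box(200,232,205,238)&(Z>20)&(Z<40))
desc("tubeBlue",box(203,260,238,268)&(Z>12)&(Z<45)); desc("tubeBlack",box(260,315,238,260)&(Z>12)&(Z<45))
desc("rack base",box(130,190,230,275)&(Z>5)&(Z<16)); desc("rack jaws",box(130,190,230,275)&(Z>50)&(Z<75))
desc("stand walls",box(235,330,175,222)&(Z>35)&(Z<70)); desc("stand all",box(235,330,175,222)&(Z>5)&(Z<70))
hsv=cv2.cvtColor(img,cv2.COLOR_BGR2HSV)
om=(hsv[...,0]<14)&(hsv[...,1]>150)&(hsv[...,2]>90)&box(130,190,230,275)
n,l,st,ce=cv2.connectedComponentsWithStats(om.astype(np.uint8))
f=r.grab_frame("top");f["Rw"]=R.from_euler('xyz',f["rotation"]).as_matrix();f["ew"]=f["eye"]
for i in range(1,n):
    if st[i,4]>3: print("jaw",ce[i].round(1),st[i,4],ray(f,*ce[i],65)[:2].round(1), np.nanmax(Z[l==i]).round(1))
ym=(hsv[...,0]>15)&(hsv[...,0]<30)&(hsv[...,1]>120)&(hsv[...,2]>90)&box(235,330,185,225); desc("yellow",ym)
bm=(hsv[...,0]>95)&(hsv[...,0]<130)&(hsv[...,1]>120)&box(203,260,238,268); desc("bluesleeve",bm)
dm=(hsv[...,2]<60)&box(260,315,238,260)&(Z>10); desc("blacksleeve",dm)
v=cv2.resize(img[165:285,125:385],None,fx=3,fy=3,interpolation=cv2.INTER_CUBIC); cv2.imwrite("pics/topcrop.png",v)
```

```text
bench [ 5.54449837e+02 -2.77943965e+02 -4.76966426e-01]
towA top 147 med [ 591.3 -377.1  188.6] rect [ 592.2 -377.2] 35.1 36.0 51.2
towB top 152 med [ 458.7 -318.1  188.4] rect [ 459.5 -318.6] 35.4 34.8 6.0
spool 287 med [ 674.2 -374.1   51.4] rect [ 673.4 -373.6] 55.9 57.6 61.4
tin 347 med [581.7  46.7  27.2] rect [597.1  53.7] 101.4 60.3 26.9
tubeBlue 341 med [486.6   5.9  24.9] rect [486.5   5.8] 32.0 129.8 15.1
tubeBlack 341 med [ 493.8 -160.7   25.5] rect [ 494.5 -159.1] 128.1 30.2 88.8
rack base 1296 med [498.6 217.    9.7] rect [499.9 222.3] 130.2 178.3 0.4
rack jaws 156 med [527.2 233.5  58.5] rect [498.9 218.3] 108.8 97.6 83.5
stand walls 561 med [ 664.7 -142.8   43.6] rect [ 646.2 -139.6] 107.3 256.3 5.8
stand all 2222 med [ 657.2 -146.7   11.8] rect [ 654.9 -151. ] 286.4 148.1 88.4
jaw [142.8 234.1] 16 [544. 260.] 72.6
jaw [150.5 234.9] 15 [541.2 237.4] 66.9
jaw [167.5 236.7] 15 [534.5 187.6] 65.2
jaw [174.7 237.7] 14 [530.8 166.6] 70.5
jaw [139.  260.8] 20 [466.3 269. ] 70.2
jaw [146.7 261.8] 15 [462.6 247. ] 67.1
jaw [163.7 263.7] 17 [455.7 197.7] 66.2
jaw [171.1 264.3] 12 [453.3 176.4] 65.8
yellow 205 med [ 604.3 -154.5   38.7] rect [ 625.7 -148.7] 62.9 243.2 6.3
bluesleeve 101 med [487.4   6.   27.8] rect [486.9   7.1] 25.2 125.8 15.2
blacksleeve 102 med [ 494.  -157.9   28. ] rect [ 494.8 -157.5] 124.6 26.6 88.9
```

View pics/topcrop.png

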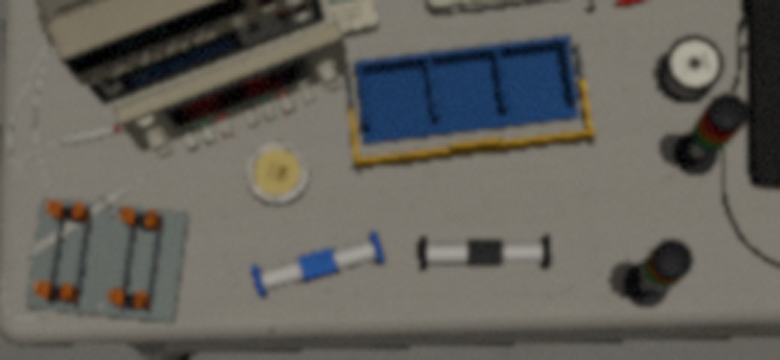

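The crop confirms the fence on the near side of the stand, bays open towards the robot and the rack turned about -7°. I'll move above the middle for a close wrist view of everything.

apply_moves([
  {"claw": -1,"delta_pos": [0,0,-2],"yaw": 0.165},
  {"claw": -1,"delta_pos": [0,0,-2],"yaw": 0.163},
  {"claw": -1,"delta_pos": [3.1,-4.1,-0.6],"yaw": 0},
  {"claw": -1,"delta_pos": [3.1,-4.1,-0.6],"yaw": 0},
  {"claw": -1,"delta_pos": [3.1,-4.1,-0.6],"yaw": 0},
  {"claw": -1,"delta_pos": [3.1,-4.1,-0.6],"yaw": 0},
  {"claw": -1,"delta_pos": [3.1,-4.1,-0.6],"yaw": 0},
  {"claw": -1,"delta_pos": [3.1,-4.1,-0.6],"yaw": 0},
], grip_force=60)

```text
clock: 1.2
eef_pos: [388.0, -344.3, 480.9]
tcp_rot: [3.141, -0.0, -0.0]
contact_force: [0.2, -0.9, -0.0]
opening: 1.0
grasp_force: 0.0
```

apply_moves([
  {"claw": -1,"delta_pos": [3.1,-4.1,0],"yaw": 0},
  {"claw": -1,"delta_pos": [3.1,-4.1,0],"yaw": 0},
  {"claw": -1,"delta_pos": [3.1,-4.1,0],"yaw": 0},
  {"claw": -1,"delta_pos": [3.1,-4.1,0],"yaw": 0},
  {"claw": -1,"delta_pos": [3.1,-4.1,0],"yaw": 0},
  {"claw": -1,"delta_pos": [3.1,-4.1,0],"yaw": 0},
  {"claw": -1,"delta_pos": [0,0,0],"yaw": 0},
  {"claw": -1,"delta_pos": [0,0,0],"yaw": 0},
])

```text
clock: 2.2
eef_pos: [573.1, -99.8, 480.3]
tcp_rot: [3.141, 0.001, 0.001]
contact_force: [-0.3, 0.5, -0.1]
opening: 1.002
grasp_force: 0.0
```

Run:
```python
from h import *
s=r.sense();print(s["eef_pos"],s["tcp_rot"],s["qpos"],s["qvel"].max())
f=cam("wrist"); cv2.imwrite("pics/w1.png",f["img"]); P=cloud(f); np.save("pics/w1.npy",P)
np.savez("pics/w1cam.npz",**{k:f[k] for k in("fx","fy","cx","cy","Rw","ew")})
```

```text
[573.11803492 -99.77181839 480.34609005] [3.14135709e+00 8.96856910e-04 5.79848032e-04] [-1.74824111e-01  2.22562791e-01  1.64050704e+00 -4.05552451e-04
  1.27936483e+00  1.39550895e+00] 0.005707406563777563
```

View pics/w1.png

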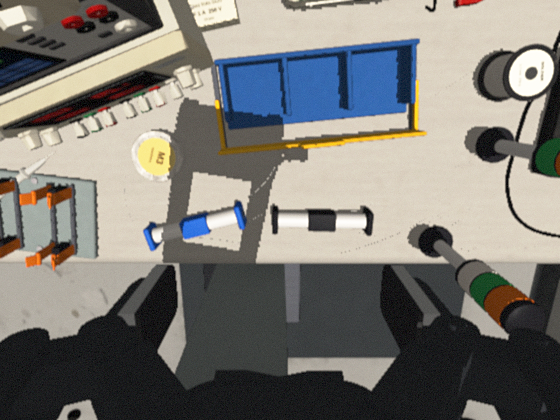

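Wrist view: stand (215-415, 45-150) with three bays, yellow fence open along (220,150)-(420,132), blue tube (195,224), black tube (322,219), tin (158,155), rack partly at left (jaws 5-70,190-255), tower feet (433,240) and (490,143), spool (530,70). Now for precise points.

```bash
cat > m.py <<'E'
from h import *
def meas(f):
    P=cloud(f); Z=P[...,2]; hsv=cv2.cvtColor(f["img"],cv2.COLOR_BGR2HSV); H,S,V=[hsv[...,i].astype(int) for i in range(3)]
    X,Y=P[...,0],P[...,1]
    out={}
    blue=(H>95)&(H<130)&(S>120)
    yel=(H>15)&(H<32)&(S>120)
    def rect(n,m):
        Q=P[m&~np.isnan(Z)]
        if len(Q)<8: print(n,len(Q)); return
        c,(w,h),a=cv2.minAreaRect(Q[:,:2].astype(np.float32)); print(n,len(Q),"med",np.median(Q,0).round(1),"rect",np.round(c,1),round(w,1),round(h,1),"a",round(a,1))
    return P,X,Y,Z,H,S,V,blue,yel,rect
def tube(P,Z,m):
    Q=P[m&~np.isnan(Z)][:,:2]; c=(Q.max(0)+Q.min(0))/2
    c,(w,h),a=cv2.minAreaRect(Q.astype(np.float32)); b=cv2.boxPoints((c,(w,h),a)); e=b[1]-b[0] if np.linalg.norm(b[1]-b[0])>np.linalg.norm(b[2]-b[1]) else b[2]-b[1]
    ang=np.degrees(np.arctan2(e[1],e[0]))%180
    return np.round(c,1),round(w,1),round(h,1),"dir",round(ang,1)
E
python3 - <<'E'
from m import *
f=dict(np.load("pics/w1cam.npz")); f["img"]=cv2.imread("pics/w1.png")
import h,m
P0=np.load("pics/w1.npy"); m.cloud=lambda f:P0
P,X,Y,Z,H,S,V,blue,yel,rect=meas(f)
st=(X>570)&(X<760)&(Y<-10)&(Y>-300)
rect("stand blue all",blue&st); rect("stand walls top",blue&st&(Z>38)); rect("floor",blue&st&(Z<14)&(Z>3))
rect("yellow",yel&st&(Z>25)); rect("yellow tab",yel&st&(Z>50))
# fence front line: fit to yellow points with x<640
Q=P[yel&st&(Z>30)&(Z<60)]; q=Q[Q[:,0]<645]; k=np.polyfit(q[:,1],q[:,0],1); print("fence line x=",k, "y range",q[:,1].min(),q[:,1].max())
# dividers : top of blue walls histogram in rotated frame
Q=P[blue&st&(Z>40)&(Z<52)]; th=np.arctan(-k[0]); c,s=np.cos(th),np.sin(th); print("yaw",np.degrees(th))
a=Q[:,0]*c+Q[:,1]*s; b=-Q[:,0]*s+Q[:,1]*c
print("b hist",[(int(e),int(n)) for n,e in zip(*np.histogram(b[a<a.max()-15],np.arange(-380,-60,4))) if n>3]); print("a",np.percentile(a,[1,50,99]))
q=Q=P[yel&st&(Z>30)]; print("fence a",np.percentile(q[:,0]*c+q[:,1]*s,[1,10,50,99]),"b",np.percentile(-q[:,0]*s+q[:,1]*c,[0.5,99.5]))
print("tab b",)
tb=(X>420)&(X<545)&(Z>10)&(Z<45)
print("blue tube",tube(P,Z,tb&(Y>-75)&(Y<90))); print("black",tube(P,Z,tb&(Y<-80)&(Y>-250)))
rect("bl sleeve",blue&tb&(Y>-75)&(Y<90)); 
rk=(X>420)&(X<580)&(Y>130)&(Z<50)
om=(H<14)&(S>150)&(V>90)&(X>420)&(X<580)&(Y>120)&(Z>30)
n,l,stt,ce=cv2.connectedComponentsWithStats(om.astype(np.uint8))
for i in range(1,n):
    if stt[i,4]>10: q=P[l==i]; t=q[q[:,2]>q[:,2].max()-8]; print("jaw",stt[i,:5],"top",t.mean(0).round(1),np.ptp(t,0).round(1))
rect("tow tin",(X>530)&(X<640)&(Y>0)&(Y<110)&(Z>22)&(Z<35))
for h0,h1 in((70,150),(150,300),(300,500)):
    Q=P[(Z>h0)&(Z<h1)&(Y>-60)&(X>450)]; 
    if len(Q): print("stack",h0,Q.min(0).round(),Q[Q[:,1].argmin()].round())
T=np.load("pics/top0.npy"); 
for h0,h1 in((70,150),(150,300),(300,500)):
    Q=T[(T[...,2]>h0)&(T[...,2]<h1)&(T[...,1]>-60)&(T[...,0]>550)]; print("top stack",h0,Q[Q[:,0].argmin()].round(),Q[Q[:,1].argmin()].round())
E
```

```text
stand blue all 13897 med [ 665.7 -144.6    8.6] rect [ 635.6 -142.3] 129.4 239.8 a 5.7
stand walls top 2830 med [ 682.  -136.3   45.3] rect [ 635.3 -138.6] 129.4 232.4 a 5.7
floor 9877 med [ 661.1 -142.2    8.1] rect [ 660.7 -146.6] 71.5 226.4 a 5.7
yellow 1344 med [ 601.7 -147.2   43.6] rect [ 589.2 -150.2] 28.8 242.3 a 5.6
yellow tab 263 med [ 601.2 -145.8   59.7] rect [ 584.5 -101.7] 28.8 144.8 a 5.5
fence line x= [-9.78452426e-02  5.87116519e+02] y range -269.81597176166593 -28.622911197451927
yaw 5.588331093937586
b hist [(-316, 59), (-312, 229), (-248, 18), (-244, 172), (-240, 96), (-176, 111), (-172, 146), (-108, 55), (-104, 172), (-100, 5)]
a [619.30457932 673.02033468 683.10575952]
fence a [571.02764018 581.69155603 584.48828639 586.14512081] b [-325.69913296  -87.30455652]
tab b
blue tube (array([490.4,   9.8]), 32.6, 130.1, 'dir', np.float32(105.0))
black (array([ 497.6, -155.8]), 129.9, 31.4, 'dir', np.float32(89.2))
bl sleeve 884 med [492.2   9.3  28.4] rect [490.2   9.7] 31.2 129.4 a 14.5
jaw [  0 183   8  11  64] top [544.2 238.7  38.2] [11.9  2.5  7.7]
jaw [ 19 188  26  17 244] top [538.1 195.2  63.3] [12.4  8.9  7.9]
jaw [ 47 190  20  19 191] top [536.  165.6  65. ] [14.4  6.2  7.2]
jaw [  0 242  14  16 112] top [465.2 248.8  48.2] [13.8  5.   7.9]
jaw [ 26 246  23  21 206] top [458.6 205.4  63.1] [12.2  7.8  8. ]
jaw [ 51 249  18  21 172] top [457.1 175.8  64.7] [13.3  5.6  7.2]
tow tin 2231 med [585.2  50.5  28.1] rect [602.7  62.7] 109.4 63.0 a 34.3
stack 70 [597. -25.  70.] [690. -25. 137.]
stack 150 [655.  -8. 150.] [705.  -8. 158.]
stack 300 [560. -60. 300.] [581. -60. 387.]
top stack 70 [596. 162.  76.] [688. -28. 107.]
top stack 150 [611. 184. 279.] [702. -11. 153.]
top stack 300 [611. 183. 340.] [688. -10. 305.]
```

Run:
```python
from m import *
P=np.load("pics/w1.npy"); Z=P[...,2]
for n,x,y in(("B",462,-315),("A",595,-374)):
    m=(np.hypot(P[...,0]-x,P[...,1]-y)<35)
    for a,b in((5,14),(20,85),(95,180),(184,196)):
        Q=P[m&(Z>a)&(Z<b)]
        if len(Q)>5:
            c,rr=cv2.minEnclosingCircle(Q[:,:2].astype(np.float32)); print(n,a,b,len(Q),np.round(c,1),round(rr,1),Q.mean(0).round(1))
```

```text
B 5 14 549 [ 463.6 -315.6] 23.2 [ 466.8 -311.2    9.7]
B 20 85 412 [ 464.2 -313.5] 8.8 [ 466.6 -311.1   53.9]
B 95 180 2310 [ 463.5 -314.5] 18.5 [ 471.7 -305.2  144.4]
B 184 196 1027 [ 463.6 -315.7] 18.9 [ 468.1 -313.   188.8]
A 5 14 710 [ 593.2 -379.6] 29.7 [ 596.6 -368.7    9.5]
A 20 85 525 [ 595.8 -370.5] 8.6 [ 596.3 -367.8   53.8]
A 95 180 906 [ 596.  -370.9] 18.2 [ 596.3 -358.9  115.4]
```

apply_moves([
  {"claw": -1,"delta_pos": [0,0,0],"yaw": -0.097},
  {"claw": -1,"delta_pos": [-2.6,4.1,1.0],"yaw": 0},
  {"claw": -1,"delta_pos": [-2.6,4.1,1.0],"yaw": 0},
  {"claw": -1,"delta_pos": [-2.6,4.1,1.0],"yaw": 0},
  {"claw": -1,"delta_pos": [-2.6,4.1,1.5],"yaw": 0},
  {"claw": -1,"delta_pos": [-2.6,4.0,1.5],"yaw": 0},
  {"claw": -1,"delta_pos": [0,0,0],"yaw": 0},
  {"claw": -1,"delta_pos": [0,0,0],"yaw": 0},
])

```text
clock: 3.25
eef_pos: [463.0, -315.9, 421.0]
tcp_rot: [-3.141, -0.0, 0.095]
contact_force: [0.2, -0.0, 0.2]
opening: 1.001
grasp_force: 0.0
```

```bash
cat > go.py <<'E'
from h import *
def go(x,y,z,yaw=None):
    s=r.sense(); p=np.array(s["eef_pos"]); Rt=R.from_euler('xyz',s["tcp_rot"]).as_matrix()
    out="pose %s yaw %.3f F %s op %.2f t %.1f"%(p.round(1),s["tcp_rot"][2],np.round(s["contact_force"],1),s["opening"],s["clock"])
    if yaw is not None:
        d=-(yaw-s["tcp_rot"][2]); d=(d+np.pi)%(2*np.pi)-np.pi; out+=" turn %.3f"%d
        Rt=R.from_euler('xyz',[np.pi,0,yaw]).as_matrix()
    print(out,"delta cm (after turn)",(Rt.T@(np.array([x,y,z])-p)/10).round(2))
E
cat > tw.py <<'E'
from m import *
def tower(x,y,zl=184,zh=202):
    f=cam("wrist"); P=cloud(f); Z=P[...,2]; m=(np.hypot(P[...,0]-x,P[...,1]-y)<40)&(Z>zl)&(Z<zh); Q=P[m]
    c,rr=cv2.minEnclosingCircle(Q[:,:2].astype(np.float32)); print(len(Q),np.round(c,1),round(rr,1),Q.mean(0).round(1)); return c
E
python3 - <<'E'
from tw import *; from go import go
c=tower(462,-316); go(c[0],c[1],303)
E
```

```text
2553 [ 462.4 -316. ] 18.5 [ 463.7 -315.8  189.4]
pose [ 463.5 -315.4  421.2] yaw 0.096 F [0.  0.9 0.6] op 1.00 t 3.3 delta cm (after turn) [-0.12  0.05 11.82]
```

apply_moves([
  {"claw": -1,"delta_pos": [-0.1,0,3],"yaw": 0},
  {"claw": -1,"delta_pos": [0,0,3],"yaw": 0},
  {"claw": -1,"delta_pos": [0,0,3],"yaw": 0},
  {"claw": -1,"delta_pos": [0,0,2],"yaw": 0},
  {"claw": -1,"delta_pos": [0,0,0.8],"yaw": 0},
  {"claw": -0.4,"delta_pos": [0,0,0],"yaw": 0},
  {"claw": -0.1,"delta_pos": [0,0,0],"yaw": 0},
  {"claw": 0.05,"delta_pos": [0,0,0],"yaw": 0},
], grip_force=50)

```text
clock: 4.3
eef_pos: [462.9, -315.6, 303.5]
tcp_rot: [3.141, -0.001, 0.097]
contact_force: [0.0, -0.7, 0.5]
opening: 0.474
grasp_force: 0.0
```

apply_moves([
  {"claw": 0.1,"delta_pos": [0,0,0],"yaw": 0},
  {"claw": 0.2,"delta_pos": [0,0,0],"yaw": 0},
  {"claw": 1,"delta_pos": [0,0,0],"yaw": 0},
  {"claw": 1,"delta_pos": [0,0,0],"yaw": 0},
  {"claw": 1,"delta_pos": [0,0,0],"yaw": 0},
], grip_force=50)

```text
clock: 4.92
eef_pos: [463.0, -315.8, 303.5]
tcp_rot: [3.141, -0.001, 0.097]
contact_force: [-0.1, 0.7, 5.7]
opening: 0.431
grasp_force: 46.6
```

apply_moves([
  {"claw": 1,"delta_pos": [0,0,-0.5],"yaw": 0},
  {"claw": 1,"delta_pos": [0,0,-1.5],"yaw": 0},
  {"claw": 1,"delta_pos": [0,0,-2.5],"yaw": 0},
  {"claw": 1,"delta_pos": [0,0,-2.5],"yaw": 0},
  {"claw": 1,"delta_pos": [0.7,-0.5,-1.5],"yaw": 0},
  {"claw": 1,"delta_pos": [1.7,-1.2,0],"yaw": 0},
  {"claw": 1,"delta_pos": [2.5,-1.8,0],"yaw": 0},
  {"claw": 1,"delta_pos": [3,-2.1,0],"yaw": 0},
])

```text
clock: 5.92
eef_pos: [536.9, -250.5, 386.6]
tcp_rot: [-3.141, 0.001, 0.096]
contact_force: [1.9, -0.3, -2.0]
opening: 0.436
grasp_force: 47.2
```

apply_moves([
  {"claw": 1,"delta_pos": [3,-2.1,0],"yaw": 0},
  {"claw": 1,"delta_pos": [3,-2.1,0],"yaw": 0},
  {"claw": 1,"delta_pos": [3,-2.1,0],"yaw": 0},
  {"claw": 1,"delta_pos": [2.5,-1.7,0],"yaw": 0},
  {"claw": 1,"delta_pos": [1.5,-1.1,0],"yaw": 0},
  {"claw": 1,"delta_pos": [0.5,-0.4,0],"yaw": 0},
  {"claw": 1,"delta_pos": [0,0,0],"yaw": 0},
  {"claw": 1,"delta_pos": [0,0,0],"yaw": 0},
])

```text
clock: 6.92
eef_pos: [660.5, -145.2, 387.6]
tcp_rot: [3.141, 0.0, 0.096]
contact_force: [-0.9, 0.4, -3.0]
opening: 0.432
grasp_force: 47.2
```

Run:
```python
from m import *; from go import go
f=cam("wrist"); cv2.imwrite("pics/w2.png",f["img"]); P,X,Y,Z,H,S,V,blue,yel,rect=meas(f)
go(661.5,-145.5,313)
c,s=np.cos(.0975),np.sin(.0975); A=X*c+Y*s; B=-X*s+Y*c
st=(X>570)&(X<760)&(Y<-10)&(Y>-300)
m=blue&st&(Z>40)&(Z<50); a,b=A[m],B[m]
print("a",np.percentile(a,[1,50,99]),"b hist",[(int(e),int(n)) for n,e in zip(*np.histogram(b[(a<670)],np.arange(-380,-60,3))) if n>3])
m=yel&st&(Z>36)&(Z<47);print("fence a",np.percentile(A[m],[1,10,50,90,99]))
```

```text
pose [ 660.5 -145.2  387.8] yaw 0.096 F [-0.1  0.1 -2.2] op 0.43 t 7.0 delta cm (after turn) [0.1  0.03 7.48]
a [620.1879195  677.67260315 684.76060264] b hist [(-317, 7), (-314, 160), (-311, 210), (-245, 154), (-242, 192), (-239, 21), (-176, 143), (-173, 172), (-170, 53), (-107, 145), (-104, 190), (-101, 45)]
fence a [582.12351883 582.66418203 585.33597218 586.09465469 586.4930729 ]
```

View pics/w2.png

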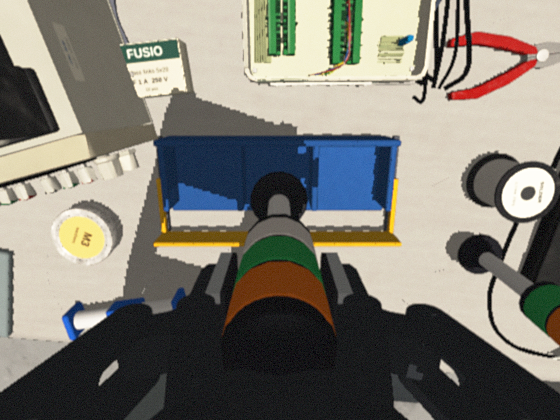

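Tower hangs straight over the middle bay (foot at 278,195, between dividers); fence still open. Lowering.

apply_moves([
  {"claw": 1,"delta_pos": [0.2,-0.1,1.5],"yaw": 0},
  {"claw": 1,"delta_pos": [0,0,2],"yaw": 0},
  {"claw": 1,"delta_pos": [0,0,2],"yaw": 0},
  {"claw": 1,"delta_pos": [0,0,1.2],"yaw": 0},
  {"claw": 1,"delta_pos": [0,0,0.6],"yaw": 0},
  {"claw": 1,"delta_pos": [0,0,0.3],"yaw": 0},
  {"claw": 1,"delta_pos": [0,0,0],"yaw": 0},
  {"claw": 1,"delta_pos": [0,0,0],"yaw": 0},
])

```text
clock: 7.98
eef_pos: [663.1, -143.4, 312.2]
tcp_rot: [3.141, -0.001, 0.097]
contact_force: [0.4, -0.2, -2.9]
opening: 0.435
grasp_force: 47.5
```

apply_moves([
  {"claw": 1,"delta_pos": [0,0,0.1],"yaw": 0},
  {"claw": 1,"delta_pos": [0,0,0],"yaw": 0},
  {"claw": 1,"delta_pos": [0,0,0],"yaw": 0},
])

```text
clock: 8.35
eef_pos: [663.1, -143.4, 311.6]
tcp_rot: [3.141, -0.001, 0.097]
contact_force: [-2.0, 1.0, 5.3]
opening: 0.437
grasp_force: 48.0
```

Contact at the floor. Release in small steps.

apply_moves([
  {"claw": 0.05,"delta_pos": [0,0,0],"yaw": 0},
  {"claw": 0,"delta_pos": [0,0,0],"yaw": 0},
  {"claw": -0.1,"delta_pos": [0,0,0],"yaw": 0},
  {"claw": -0.3,"delta_pos": [0,0,0],"yaw": 0},
  {"claw": -0.5,"delta_pos": [0,0,0],"yaw": 0},
  {"claw": -0.5,"delta_pos": [0,0,0],"yaw": 0},
  {"claw": -0.5,"delta_pos": [0,0,-1],"yaw": 0},
  {"claw": -0.5,"delta_pos": [0,0,-2],"yaw": 0},
])

```text
clock: 9.35
eef_pos: [662.8, -143.3, 341.2]
tcp_rot: [-3.141, 0.001, 0.097]
contact_force: [0.2, 0.4, 0.5]
opening: 0.752
grasp_force: 0.0
```

apply_moves([
  {"claw": -0.5,"delta_pos": [0,0,-3],"yaw": 0},
  {"claw": -0.5,"delta_pos": [0,0,-3],"yaw": 0},
  {"claw": -1,"delta_pos": [0,0,-2.5],"yaw": 0},
  {"claw": -1,"delta_pos": [0,0,0],"yaw": 0},
  {"claw": -1,"delta_pos": [0,0,0],"yaw": 0},
])

```text
clock: 9.98
eef_pos: [662.7, -143.3, 425.8]
tcp_rot: [-3.142, -0.0, 0.097]
contact_force: [-0.0, 0.6, 0.2]
opening: 1.003
grasp_force: 0.0
```

Run:
```python
from tw import *; from go import go
c=tower(663,-143.5,190,210)
s=.0973;cc=.99525; print("a,b",c[0]*cc+c[1]*s,-c[0]*s+c[1]*cc)
go(595,-373,421)
```

```text
2672 [ 663.3 -143.5] 18.3 [ 664.6 -143.4  197.3]
a,b 646.1500790237426 -207.32997569656374
pose [ 662.6 -143.3  425.1] yaw 0.097 F [ 0.2 -0.5 -0.6] op 1.00 t 10.0 delta cm (after turn) [-8.95 22.21  0.41]
```

Standing, top at 197.3 mm (198 expected), near bay centre. On to tower A.

apply_moves([
  {"claw": -1,"delta_pos": [-1.5,3.7,0],"yaw": 0},
  {"claw": -1,"delta_pos": [-1.5,3.7,0],"yaw": 0},
  {"claw": -1,"delta_pos": [-1.5,3.7,0],"yaw": 0},
  {"claw": -1,"delta_pos": [-1.5,3.7,0],"yaw": 0},
  {"claw": -1,"delta_pos": [-1.5,3.7,0.2],"yaw": 0},
  {"claw": -1,"delta_pos": [-1.5,3.7,0.2],"yaw": 0},
  {"claw": -1,"delta_pos": [0,0,0],"yaw": 0},
  {"claw": -1,"delta_pos": [0,0,0],"yaw": 0},
])

```text
clock: 11.02
eef_pos: [594.7, -372.7, 420.7]
tcp_rot: [-3.14, 0.001, 0.096]
contact_force: [-0.4, 0.2, -0.5]
opening: 1.001
grasp_force: 0.0
```

Run:
```python
from tw import *; from go import go
c=tower(595,-373); go(c[0],c[1],303.5)
```

```text
2570 [ 595.1 -374.3] 18.4 [ 596.5 -374.1  189.4]
pose [ 595.  -372.2  421. ] yaw 0.097 F [ 0.  -0.4 -1. ] op 1.00 t 11.1 delta cm (after turn) [-0.    0.22 11.75]
```

apply_moves([
  {"claw": -1,"delta_pos": [0,0.2,3],"yaw": 0},
  {"claw": -1,"delta_pos": [0,0,3],"yaw": 0},
  {"claw": -1,"delta_pos": [0,0,3],"yaw": 0},
  {"claw": -1,"delta_pos": [0,0,2],"yaw": 0},
  {"claw": -1,"delta_pos": [0,0,0.8],"yaw": 0},
  {"claw": -0.4,"delta_pos": [0,0,0],"yaw": 0},
  {"claw": -0.1,"delta_pos": [0,0,0],"yaw": 0},
  {"claw": 0.05,"delta_pos": [0,0,0],"yaw": 0},
], grip_force=50)

```text
clock: 12.08
eef_pos: [595.3, -375.2, 304.8]
tcp_rot: [3.141, -0.001, 0.097]
contact_force: [-0.2, -0.6, -0.9]
opening: 0.474
grasp_force: 0.0
```

apply_moves([
  {"claw": 0.1,"delta_pos": [0,0,0],"yaw": 0},
  {"claw": 0.2,"delta_pos": [0,0,0],"yaw": 0},
  {"claw": 1,"delta_pos": [0,0,0],"yaw": 0},
  {"claw": 1,"delta_pos": [0,0,0],"yaw": 0},
  {"claw": 1,"delta_pos": [0,0,0],"yaw": 0},
])

```text
clock: 12.7
eef_pos: [595.2, -375.0, 304.5]
tcp_rot: [3.141, -0.001, 0.097]
contact_force: [-0.3, 2.0, 5.8]
opening: 0.434
grasp_force: 49.5
```

Run:
```python
from go import *
c,s=.99525,.0973; a,b=646,-277
go(a*c-b*s,a*s+b*c,311.5)
```

```text
pose [ 595.2 -375.   304.5] yaw 0.097 F [-0.3  2.   5.8] op 0.43 t 12.7 delta cm (after turn) [  9.   -15.42  -0.7 ]
```

apply_moves([
  {"claw": 1,"delta_pos": [0,0,-0.5],"yaw": 0},
  {"claw": 1,"delta_pos": [0,0,-1.5],"yaw": 0},
  {"claw": 1,"delta_pos": [0,0,-2.5],"yaw": 0},
  {"claw": 1,"delta_pos": [0,0,-2.5],"yaw": 0},
  {"claw": 1,"delta_pos": [0,0,-1.5],"yaw": 0},
  {"claw": 1,"delta_pos": [0.6,-1.0,0],"yaw": 0},
  {"claw": 1,"delta_pos": [1.2,-2,0],"yaw": 0},
  {"claw": 1,"delta_pos": [1.6,-2.8,0],"yaw": 0},
])

```text
clock: 13.7
eef_pos: [623.6, -312.3, 387.2]
tcp_rot: [-3.14, 0.002, 0.096]
contact_force: [0.6, -0.6, -3.4]
opening: 0.43
grasp_force: 49.7
```

apply_moves([
  {"claw": 1,"delta_pos": [1.6,-2.8,0],"yaw": 0},
  {"claw": 1,"delta_pos": [1.6,-2.8,0],"yaw": 0},
  {"claw": 1,"delta_pos": [1.4,-2.4,0],"yaw": 0},
  {"claw": 1,"delta_pos": [0.7,-1.2,0],"yaw": 0},
  {"claw": 1,"delta_pos": [0.3,-0.4,0],"yaw": 0},
  {"claw": 1,"delta_pos": [0,0,0],"yaw": 0},
  {"claw": 1,"delta_pos": [0,0,0],"yaw": 0},
])

```text
clock: 14.58
eef_pos: [669.4, -213.8, 388.6]
tcp_rot: [3.141, 0.0, 0.096]
contact_force: [-0.4, -0.5, -3.3]
opening: 0.433
grasp_force: 49.7
```

Run:
```python
from go import *
f=cam("wrist"); cv2.imwrite("pics/w3.png",f["img"])
c,s=.99525,.0973; a,b=646,-277
go(a*c-b*s,a*s+b*c,312.5)
```

```text
pose [ 669.4 -213.8  388.7] yaw 0.096 F [-0.2  0.3 -2.8] op 0.43 t 14.6 delta cm (after turn) [ 0.06 -0.1   7.62]
```

View pics/w3.png

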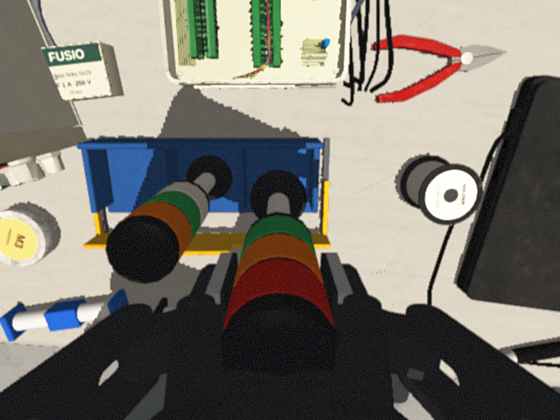

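Second tower hangs over the right bay (foot 278,193), the first stands in the middle (foot 210,175). Lowering.

apply_moves([
  {"claw": 1,"delta_pos": [0,0,1.5],"yaw": 0},
  {"claw": 1,"delta_pos": [0,0,2],"yaw": 0},
  {"claw": 1,"delta_pos": [0,0,2],"yaw": 0},
  {"claw": 1,"delta_pos": [0,0,1.2],"yaw": 0},
  {"claw": 1,"delta_pos": [0,0,0.6],"yaw": 0},
  {"claw": 1,"delta_pos": [0,0,0.3],"yaw": 0},
  {"claw": 1,"delta_pos": [0,0,0.1],"yaw": 0},
  {"claw": 1,"delta_pos": [0,0,0],"yaw": 0},
])

```text
clock: 15.62
eef_pos: [670.0, -213.0, 312.5]
tcp_rot: [3.141, -0.001, 0.097]
contact_force: [-0.3, -0.4, -0.0]
opening: 0.431
grasp_force: 50.0
```

apply_moves([
  {"claw": 1,"delta_pos": [0,0,0.05],"yaw": 0},
  {"claw": 0.05,"delta_pos": [0,0,0],"yaw": 0},
  {"claw": 0,"delta_pos": [0,0,0],"yaw": 0},
  {"claw": -0.1,"delta_pos": [0,0,0],"yaw": 0},
  {"claw": -0.3,"delta_pos": [0,0,0],"yaw": 0},
  {"claw": -0.45,"delta_pos": [0,0,0],"yaw": 0},
  {"claw": -0.45,"delta_pos": [0,0,0],"yaw": 0},
  {"claw": -0.45,"delta_pos": [0,0,-1],"yaw": 0},
])

```text
clock: 16.62
eef_pos: [669.4, -212.9, 320.7]
tcp_rot: [-3.141, 0.002, 0.097]
contact_force: [0.3, 0.4, 0.1]
opening: 0.723
grasp_force: 0.0
```

apply_moves([
  {"claw": -0.45,"delta_pos": [0,0,-2.5],"yaw": 0},
  {"claw": -0.45,"delta_pos": [0,0,-3],"yaw": 0},
  {"claw": -0.45,"delta_pos": [0,0,-3],"yaw": 0},
  {"claw": -1,"delta_pos": [0,0,-2.5],"yaw": 0},
  {"claw": -1,"delta_pos": [0,0,0],"yaw": 0},
  {"claw": -1,"delta_pos": [0,0,0],"yaw": 0},
])

```text
clock: 17.38
eef_pos: [669.4, -212.9, 430.6]
tcp_rot: [-3.141, 0.001, 0.097]
contact_force: [0.0, 0.7, -1.0]
opening: 1.0
grasp_force: 0.0
```

Run:
```python
from tw import *; from go import go
for p in ((670,-213),(663,-143.5)):
    c=tower(*p,190,210); s=.0973;cc=.99525; print("a,b",c[0]*cc+c[1]*s,-c[0]*s+c[1]*cc)
go(497,-157,400,np.radians(89.2))
```

```text
2567 [ 670.8 -212.5] 18.3 [ 672.1 -212.5  197.3]
a,b 646.9091265518189 -276.76928310317993
2624 [ 662.9 -145.2] 18.5 [ 664.6 -146.3  197.3]
a,b 645.6702708129883 -209.00790263671874
pose [ 669.4 -212.9  429.9] yaw 0.097 F [ 0.2 -0.1 -1.3] op 1.00 t 17.5 turn -1.460 delta cm (after turn) [  5.35 -17.32   2.99]
```

apply_moves([
  {"claw": -1,"delta_pos": [0,0,0],"yaw": -0.1825},
  {"claw": -1,"delta_pos": [0,0,0],"yaw": -0.1825},
  {"claw": -1,"delta_pos": [0,0,0],"yaw": -0.1825},
  {"claw": -1,"delta_pos": [0,0,0],"yaw": -0.1825},
  {"claw": -1,"delta_pos": [0,0,0],"yaw": -0.1825},
  {"claw": -1,"delta_pos": [0,0,0],"yaw": -0.1825},
  {"claw": -1,"delta_pos": [0,0,0],"yaw": -0.1825},
  {"claw": -1,"delta_pos": [0,0,0],"yaw": -0.1825},
])

```text
clock: 18.48
eef_pos: [669.6, -213.0, 429.8]
tcp_rot: [-3.14, -0.001, 1.563]
contact_force: [-0.7, 0.3, 0.2]
opening: 0.999
grasp_force: 0.0
```

apply_moves([
  {"claw": -1,"delta_pos": [1.3,-4.3,0],"yaw": 0},
  {"claw": -1,"delta_pos": [1.3,-4.3,0],"yaw": 0},
  {"claw": -1,"delta_pos": [1.3,-4.3,3],"yaw": 0},
  {"claw": -1,"delta_pos": [1.4,-4.3,4],"yaw": 0},
  {"claw": -1,"delta_pos": [0,0,4],"yaw": 0},
  {"claw": -1,"delta_pos": [0,0,0],"yaw": 0},
  {"claw": -1,"delta_pos": [0,0,0],"yaw": 0},
])

```text
clock: 19.35
eef_pos: [499.4, -157.9, 322.0]
tcp_rot: [3.141, 0.0, 1.557]
contact_force: [0.1, 0.1, 0.3]
opening: 1.0
grasp_force: 0.0
```

```bash
cat > tb.py <<'E'
from m import *; from go import go
def look(x,y,name,R0=85,hz=176.5):
    f=cam("wrist"); cv2.imwrite(f"pics/{name}.png",f["img"]); P,X,Y,Z,H,S,V,blue,yel,rect=meas(f)
    m=(np.hypot(X-x,Y-y)<R0)&(Z>10)&(Z<45); t=tube(P,Z,m); print(t, "Zmax",np.nanpercentile(Z[m],98))
    d=np.radians(float(t[-1])); 
    # sleeve: square top at 28
    go(*t[0],hz,d); return t
E
python3 -c "
from tb import *
look(497,-157,'w4')"
```

```text
(array([ 496.6, -155. ]), 129.5, 31.8, 'dir', np.float32(89.2)) Zmax 32.4529675848292
pose [ 499.6 -158.   322.5] yaw 1.557 F [ 0.6 -0.3 -0.3] op 1.00 t 19.4 turn -0.000 delta cm (after turn) [ 0.29 -0.3  14.6 ]
```

apply_moves([
  {"claw": -0.5,"delta_pos": [0.3,-0.3,3],"yaw": 0},
  {"claw": -0.5,"delta_pos": [0,0,4],"yaw": 0},
  {"claw": -0.4,"delta_pos": [0,0,4],"yaw": 0},
  {"claw": -0.3,"delta_pos": [0,0,2.5],"yaw": 0},
  {"claw": -0.2,"delta_pos": [0,0,1.0],"yaw": 0},
  {"claw": 0.2,"delta_pos": [0,0,0],"yaw": 0},
  {"claw": 1,"delta_pos": [0,0,0],"yaw": 0},
  {"claw": 1,"delta_pos": [0,0,0],"yaw": 0},
], grip_force=80)

```text
clock: 20.4
eef_pos: [496.2, -154.8, 177.6]
tcp_rot: [3.139, 0.001, 1.557]
contact_force: [-1.4, 1.1, 7.5]
opening: 0.266
grasp_force: 79.1
```

apply_moves([
  {"claw": 1,"delta_pos": [0,0,0],"yaw": 0},
  {"claw": 1,"delta_pos": [0,0,0],"yaw": 0},
])

```text
clock: 20.65
eef_pos: [496.2, -154.8, 177.6]
tcp_rot: [3.139, 0.001, 1.557]
contact_force: [-1.5, 0.4, 8.3]
opening: 0.263
grasp_force: 79.3
```

apply_moves([
  {"claw": 1,"delta_pos": [0,0,-2],"yaw": 0},
  {"claw": 1,"delta_pos": [0,0,-5],"yaw": 0},
  {"claw": 1,"delta_pos": [3,0,-5],"yaw": 0},
  {"claw": 1,"delta_pos": [4,0,-2],"yaw": 0},
  {"claw": 1,"delta_pos": [4,0,-1],"yaw": 0},
  {"claw": 1,"delta_pos": [4,0,0],"yaw": 0},
  {"claw": 1,"delta_pos": [4,0,0],"yaw": 0},
  {"claw": 1,"delta_pos": [4,0,0],"yaw": 0},
])

```text
clock: 21.65
eef_pos: [498.5, 76.7, 327.0]
tcp_rot: [3.14, -0.0, 1.557]
contact_force: [-0.4, -0.6, -0.7]
opening: 0.266
grasp_force: 78.5
```

apply_moves([
  {"claw": 1,"delta_pos": [0,0,0],"yaw": -0.182},
  {"claw": 1,"delta_pos": [0,0,0],"yaw": -0.182},
  {"claw": 1,"delta_pos": [0,0,0],"yaw": -0.182},
  {"claw": 1,"delta_pos": [0,0,0],"yaw": -0.182},
  {"claw": 1,"delta_pos": [0,0,0],"yaw": -0.182},
  {"claw": 1,"delta_pos": [0,0,0],"yaw": -0.182},
  {"claw": 1,"delta_pos": [0,0,0],"yaw": -0.182},
  {"claw": 1,"delta_pos": [0,0,0],"yaw": -0.182},
])

```text
clock: 22.65
eef_pos: [498.6, 75.4, 326.8]
tcp_rot: [3.141, 0.001, 3.019]
contact_force: [-0.7, -0.3, -0.5]
opening: 0.264
grasp_force: 78.4
```

```bash
cat > rack.py <<'E'
from m import *; from go import go
f=cam("wrist"); cv2.imwrite("pics/w5.png",f["img"]); P,X,Y,Z,H,S,V,blue,yel,rect=meas(f)
om=((H<14)|(H>176))&(S>140)&(V>70)&(X>420)&(X<590)&(Y>130)&(Y<300)&(Z>57)&(Z<72)
n,l,st,ce=cv2.connectedComponentsWithStats(om.astype(np.uint8))
for i in range(1,n):
    if st[i,4]>15:
        q=P[l==i]; c,(w,h),a=cv2.minAreaRect(q[:,:2].astype(np.float32)); print("jaw",st[i,4],"mean",q.mean(0).round(1),"rect",np.round(c,1),round(w,1),round(h,1),round(a,1),"zmax",q[:,2].max().round(1))
rect("base",(X>400)&(X<600)&(Y>130)&(Y<310)&(Z>6)&(Z<14))
E
python3 - <<'E'
from rack import *
go(495,184,300,3.012)
E
```

```text
jaw 140 mean [454.4 177.7  63.3] rect [454.6 178.6] 8.6 14.3 82.0 zmax 66.9
jaw 319 mean [457.8 204.7  61.9] rect [457.9 204.7] 8.0 13.2 82.9 zmax 67.0
jaw 66 mean [463.3 247.   64.9] rect [462.8 247.7] 11.6 9.4 20.5 zmax 67.1
jaw 100 mean [532.  168.1  63.1] rect [533.1 168.9] 8.9 12.1 85.1 zmax 67.5
jaw 259 mean [536.9 194.8  61.8] rect [537.  194.8] 10.5 13.0 82.7 zmax 66.8
jaw 67 mean [540.4 238.1  63.9] rect [541.1 237.9] 6.7 14.1 59.6 zmax 67.5
jaw 310 mean [545.3 266.4  62. ] rect [545.4 266.4] 8.7 12.3 81.3 zmax 67.4
base 15735 med [497.1 217.3  10.3] rect [514.9 226.1] 166.2 149.4 a 87.1
pose [498.6  75.4 326.7] yaw 3.028 F [-0.3 -0.7 -0.2] op 0.26 t 22.7 turn 0.016 delta cm (after turn) [ 1.76 10.72  2.67]
```

View pics/w5.png

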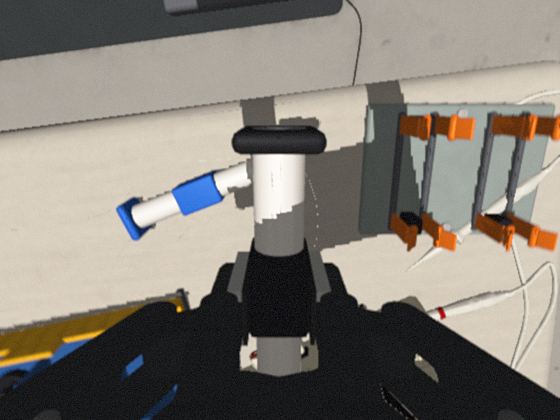

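The black tube is held straight (column 278); the rack with its 4 jaw pairs is at right (400-555,115-245), and the blue tube is at (200,193). A look from above the middle of the rack removes the side bias.

apply_moves([
  {"claw": 1,"delta_pos": [0.5,3.6,0],"yaw": 0},
  {"claw": 1,"delta_pos": [0.5,3.6,0],"yaw": 0},
  {"claw": 1,"delta_pos": [0.5,3.6,0],"yaw": 0},
  {"claw": 1,"delta_pos": [0.4,3.5,0],"yaw": 0},
  {"claw": 1,"delta_pos": [0,0,0],"yaw": 0},
  {"claw": 1,"delta_pos": [0,0,0],"yaw": 0},
])

```text
clock: 23.45
eef_pos: [498.0, 219.3, 326.3]
tcp_rot: [-3.141, -0.0, 3.012]
contact_force: [-0.0, -0.3, -0.9]
opening: 0.26
grasp_force: 78.7
```

```bash
sed -i 's/w5.png/w6.png/' rack.py
python3 - <<'E'
from rack import *
go(495,184,300,3.019)
E
```

```text
jaw 207 mean [455.  178.8  62.3] rect [454.8 178.9] 7.3 13.5 82.1 zmax 67.4
jaw 259 mean [467.2 276.6  62.2] rect [467.4 276.4] 8.3 14.2 83.5 zmax 66.9
jaw 118 mean [465.9 249.5  62.7] rect [466.2 249.7] 7.1 9.4 84.3 zmax 67.1
jaw 90 mean [460.4 204.2  61.5] rect [460.3 203.8] 5.5 8.9 82.2 zmax 65.9
jaw 172 mean [546.2 266.4  62. ] rect [546.  266.2] 7.3 13.6 84.3 zmax 67.5
jaw 162 mean [533.1 168.7  62.5] rect [534.  169.3] 8.3 13.7 84.9 zmax 66.9
base 9617 med [499.9 238.9  10.1] rect [514.1 226.9] 162.0 137.5 a 82.8
pose [498.1 219.  326.3] yaw 3.011 F [ 0.5 -0.6 -0.7] op 0.27 t 23.5 turn -0.008 delta cm (after turn) [-0.12 -3.51  2.63]
```

View pics/w6.png

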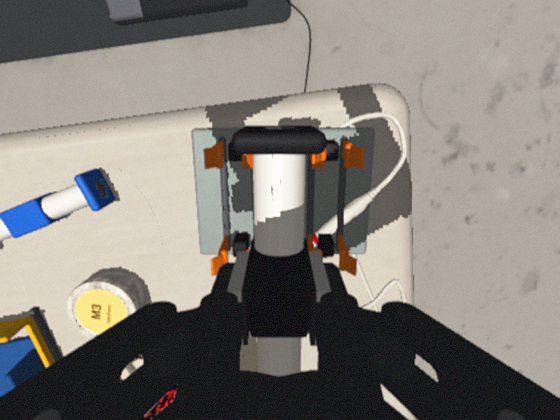

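Outer jaws are visible on both sides (213,153; 353,153; 220,260; 347,260): rack centre (500.5, 222.7), turned -7.3°. Place A is (505,258), B (496,187). Going to A first.

apply_moves([
  {"claw": 1,"delta_pos": [-0.1,2,1],"yaw": -0.003},
  {"claw": 1,"delta_pos": [-0.1,2,2],"yaw": 0},
  {"claw": 1,"delta_pos": [0,0,3],"yaw": 0},
  {"claw": 1,"delta_pos": [0,0,2],"yaw": 0},
  {"claw": 1,"delta_pos": [0,0,1],"yaw": 0},
  {"claw": 1,"delta_pos": [0,0,0],"yaw": 0},
  {"claw": 1,"delta_pos": [0,0,0],"yaw": 0},
], grip_force=100)

```text
clock: 24.38
eef_pos: [505.7, 259.3, 236.8]
tcp_rot: [3.141, 0.001, 3.015]
contact_force: [-0.2, 0.0, -0.3]
opening: 0.258
grasp_force: 101.9
```

Run:
```python
from go import *
go(505.1,258.4,205.5,3.0142)
```

```text
pose [505.7 259.3 236.8] yaw 3.015 F [-0.2  0.  -0.3] op 0.26 t 24.4 turn 0.001 delta cm (after turn) [ 0.05 -0.09  3.13]
```

apply_moves([
  {"claw": 1,"delta_pos": [0,-0.1,0.6],"yaw": 0},
  {"claw": 1,"delta_pos": [0,0,0.5],"yaw": 0},
  {"claw": 1,"delta_pos": [0,0,0.3],"yaw": 0},
  {"claw": 1,"delta_pos": [0,0,0.3],"yaw": 0},
  {"claw": 1,"delta_pos": [0,0,0],"yaw": 0},
])

```text
clock: 25.0
eef_pos: [505.5, 258.2, 219.4]
tcp_rot: [3.141, 0.001, 3.016]
contact_force: [0.7, 0.1, 1.7]
opening: 0.258
grasp_force: 102.6
```

apply_moves([
  {"claw": 1,"delta_pos": [0,0,0.3],"yaw": 0},
  {"claw": 1,"delta_pos": [0,0,0.3],"yaw": 0},
  {"claw": 1,"delta_pos": [0,0,0],"yaw": 0},
])

```text
clock: 25.38
eef_pos: [505.5, 258.1, 213.1]
tcp_rot: [3.141, 0.001, 3.016]
contact_force: [2.7, 0.7, -1.3]
opening: 0.262
grasp_force: 102.4
```

apply_moves([
  {"claw": 1,"delta_pos": [0,0,0.3],"yaw": 0},
  {"claw": 1,"delta_pos": [0,0,0.2],"yaw": 0},
  {"claw": 1,"delta_pos": [0,0,0],"yaw": 0},
])

```text
clock: 25.75
eef_pos: [504.9, 258.0, 207.6]
tcp_rot: [-3.141, -0.001, 3.016]
contact_force: [0.9, -0.1, -4.7]
opening: 0.262
grasp_force: 101.7
```

apply_moves([
  {"claw": 1,"delta_pos": [0,0,0.2],"yaw": 0},
  {"claw": 1,"delta_pos": [0,0,0.1],"yaw": 0},
  {"claw": 1,"delta_pos": [0,0,0],"yaw": 0},
])

```text
clock: 26.12
eef_pos: [505.0, 258.1, 205.6]
tcp_rot: [-3.141, -0.0, 3.016]
contact_force: [-2.7, -1.1, 4.8]
opening: 0.261
grasp_force: 103.3
```

apply_moves([
  {"claw": 1,"delta_pos": [0,0,0.1],"yaw": 0},
  {"claw": 1,"delta_pos": [0,0,0],"yaw": 0},
  {"claw": 0.2,"delta_pos": [0,0,0],"yaw": 0},
  {"claw": 0,"delta_pos": [0,0,0],"yaw": 0},
  {"claw": 0,"delta_pos": [0,0,0],"yaw": 0},
  {"claw": 0,"delta_pos": [0,0,-2],"yaw": 0},
  {"claw": 0,"delta_pos": [0,0,-5],"yaw": 0},
  {"claw": 0,"delta_pos": [0,0,-5],"yaw": 0},
])

```text
clock: 27.12
eef_pos: [505.0, 258.0, 325.0]
tcp_rot: [-3.141, -0.001, 3.016]
contact_force: [0.7, 1.1, 0.6]
opening: 0.5
grasp_force: 0.0
```

apply_moves([
  {"claw": -1,"delta_pos": [0,-5,-1],"yaw": 0},
  {"claw": -1,"delta_pos": [0,-5,0],"yaw": 0},
  {"claw": -1,"delta_pos": [0,0,0],"yaw": 0},
  {"claw": -1,"delta_pos": [0,0,0],"yaw": 0},
])

```text
clock: 27.62
eef_pos: [492.9, 159.0, 334.3]
tcp_rot: [3.141, 0.0, 3.015]
contact_force: [-0.1, 0.3, 1.0]
opening: 1.002
grasp_force: 0.0
```

Run:
```python
from m import *; from go import go
f=cam("wrist"); cv2.imwrite("pics/w7.png",f["img"]); P,X,Y,Z,H,S,V,blue,yel,rect=meas(f)
d=np.array([np.cos(3.0142),np.sin(3.0142)]); u=(X-505.1)*d[0]+(Y-258.4)*d[1]; v=-(X-505.1)*d[1]+(Y-258.4)*d[0]
dark=(V<70)&(abs(u)<25)&(abs(v)<20)&(Z>30)
rect("sleeve top",dark); 
top=(abs(v)<6)&(Z>25)
for a,b in((-66,-56),(-36,-22),(-15,15),(22,36),(56,66)):
    m=top&(u>a)&(u<b); print(a,b,m.sum(),"z95",np.nanpercentile(Z[m],95).round(1) if m.sum() else None)
m=(abs(u)<70)&(abs(v)<20)&(Z>35); print("u range",np.nanpercentile(u[m],[1,99]))
m=(abs(u)<33)&(abs(v)<20)&(Z>45); print("v range",np.nanpercentile(v[m],[2,50,98]))
x0,y0=490,9.5
m=(np.hypot(X-x0,Y-y0)<95)&(Z>10)&(Z<45)&(Y<110); print(tube(P,Z,m))
go(490,9.5,330,np.radians(105))
```

```text
sleeve top 1827 med [504.  254.2  55.8] rect [506.3 257.6] 24.2 38.0 a 82.8
-66 -56 12 z95 57.9
-36 -22 271 z95 54.9
-15 15 611 z95 57.2
22 36 306 z95 54.9
56 66 221 z95 61.2
u range [-58.40853408  64.15347416]
v range [-10.52429986   2.3849656   12.10567985]
(array([525.4,  20.6]), 107.4, 130.5, 'dir', np.float32(104.3))
pose [493.  159.5 334.2] yaw 3.016 F [-0.1 -0.2  0.1] op 1.00 t 27.7 turn 1.183 delta cm (after turn) [-14.41  -4.17   0.42]
```

View pics/w7.png

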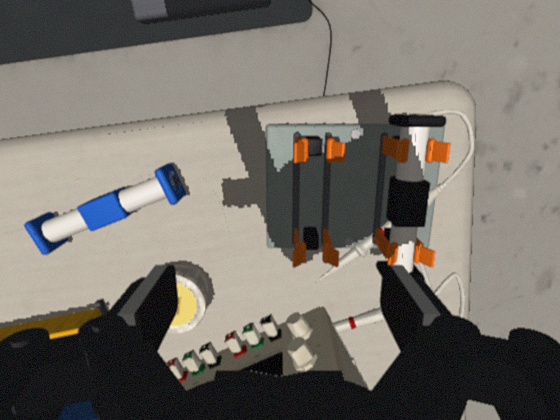

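The black tube lies between its jaws (410,195), barrel top at 54.9 mm (54 expected): home. The blue tube is still at (105,208). Going there.

apply_moves([
  {"claw": -1,"delta_pos": [0,0,0],"yaw": 0.169},
  {"claw": -1,"delta_pos": [0,0,0],"yaw": 0.169},
  {"claw": -1,"delta_pos": [0,0,0],"yaw": 0.169},
  {"claw": -1,"delta_pos": [0,0,0],"yaw": 0.169},
  {"claw": -1,"delta_pos": [0,0,0],"yaw": 0.169},
  {"claw": -1,"delta_pos": [0,0,0],"yaw": 0.169},
  {"claw": -1,"delta_pos": [0,0,0],"yaw": 0.169},
])

```text
clock: 28.55
eef_pos: [492.9, 160.1, 333.9]
tcp_rot: [-3.141, -0.0, 1.829]
contact_force: [-0.5, 0.2, -0.2]
opening: 0.999
grasp_force: 0.0
```

apply_moves([
  {"claw": -1,"delta_pos": [-3.6,-1,0],"yaw": 0},
  {"claw": -1,"delta_pos": [-3.6,-1,0],"yaw": 0},
  {"claw": -1,"delta_pos": [-3.6,-1,0],"yaw": 0},
  {"claw": -1,"delta_pos": [-3.6,-1.1,0],"yaw": 0},
  {"claw": -1,"delta_pos": [0,0,0],"yaw": 0},
  {"claw": -1,"delta_pos": [0,0,0],"yaw": 0},
])

```text
clock: 29.3
eef_pos: [490.8, 10.0, 334.1]
tcp_rot: [3.141, -0.0, 1.833]
contact_force: [1.3, 0.4, -0.4]
opening: 0.998
grasp_force: 0.0
```

Run:
```python
from m import *; from go import go
f=cam("wrist"); P,X,Y,Z,H,S,V,blue,yel,rect=meas(f)
m=blue&(np.hypot(X-490,Y-9.5)<130)&(X<570)&(Z>8)&(Z<40); n,l,st,ce=cv2.connectedComponentsWithStats(cv2.dilate(m.astype(np.uint8),np.ones((3,3))))
t=tube(P,Z,m); print(t,m.sum(),np.nanpercentile(Z[m],98)); go(*t[0],177.5,np.radians(float(t[-1])))
```

```text
(array([489.6,  11.1]), 30.6, 128.6, 'dir', np.float32(104.5)) 1926 32.831781776301256
pose [490.7  10.2 334.1] yaw 1.834 F [-0.5 -0.  -0.4] op 1.00 t 29.4 turn 0.010 delta cm (after turn) [ 0.11 -0.08 15.66]
```

apply_moves([
  {"claw": -0.4,"delta_pos": [0.1,-0.1,3],"yaw": 0.01},
  {"claw": -0.4,"delta_pos": [0,0,4],"yaw": 0},
  {"claw": -0.4,"delta_pos": [0,0,4],"yaw": 0},
  {"claw": -0.3,"delta_pos": [0,0,3.2],"yaw": 0},
  {"claw": -0.2,"delta_pos": [0,0,1.4],"yaw": 0},
  {"claw": 0.2,"delta_pos": [0,0,0],"yaw": 0},
  {"claw": 1,"delta_pos": [0,0,0],"yaw": 0},
  {"claw": 1,"delta_pos": [0,0,0],"yaw": 0},
], grip_force=80)

```text
clock: 30.35
eef_pos: [489.7, 10.0, 179.3]
tcp_rot: [3.14, 0.0, 1.823]
contact_force: [0.3, -0.3, -1.0]
opening: 0.26
grasp_force: 78.3
```

apply_moves([
  {"claw": 1,"delta_pos": [0,0,0],"yaw": 0},
  {"claw": 1,"delta_pos": [0,0,0],"yaw": 0},
])

```text
clock: 30.6
eef_pos: [489.6, 9.9, 179.1]
tcp_rot: [3.14, 0.0, 1.823]
contact_force: [-0.8, 0.5, 7.3]
opening: 0.261
grasp_force: 79.1
```

Run:
```python
from go import *
go(495.9,187.0,240,3.0142)
```

```text
pose [489.6   9.9 179.1] yaw 1.823 F [-0.8  0.5  7.3] op 0.26 t 30.6 turn -1.192 delta cm (after turn) [ 1.63 17.65 -6.09]
```

apply_moves([
  {"claw": 1,"delta_pos": [0,0,-2],"yaw": 0},
  {"claw": 1,"delta_pos": [0,0,-4],"yaw": -0.17},
  {"claw": 1,"delta_pos": [0,0,-4],"yaw": -0.17},
  {"claw": 1,"delta_pos": [0,0,-2],"yaw": -0.17},
  {"claw": 1,"delta_pos": [0,0,0],"yaw": -0.17},
  {"claw": 1,"delta_pos": [0,0,0],"yaw": -0.17},
  {"claw": 1,"delta_pos": [0,0,0],"yaw": -0.17},
  {"claw": 1,"delta_pos": [0,0,0],"yaw": -0.17},
])

```text
clock: 31.6
eef_pos: [489.0, 9.8, 298.5]
tcp_rot: [3.142, 0.0, 3.018]
contact_force: [-0.5, 0.7, -0.5]
opening: 0.265
grasp_force: 78.3
```

apply_moves([
  {"claw": 1,"delta_pos": [0.4,4.4,0],"yaw": 0},
  {"claw": 1,"delta_pos": [0.4,4.4,0],"yaw": 0},
  {"claw": 1,"delta_pos": [0.4,4.4,0],"yaw": 0},
  {"claw": 1,"delta_pos": [0.4,4.4,0],"yaw": 0},
  {"claw": 1,"delta_pos": [0,0,2],"yaw": 0},
  {"claw": 1,"delta_pos": [0,0,1],"yaw": 0},
  {"claw": 1,"delta_pos": [0,0,0],"yaw": 0},
  {"claw": 1,"delta_pos": [0,0,0],"yaw": 0},
], grip_force=100)

```text
clock: 32.6
eef_pos: [496.1, 186.0, 268.6]
tcp_rot: [3.141, 0.0, 3.012]
contact_force: [0.4, 0.7, -0.2]
opening: 0.258
grasp_force: 102.2
```

Run:
```python
from go import *
go(495.9,187.0,207,3.0142)
```

```text
pose [496.1 186.  268.6] yaw 3.012 F [ 0.4  0.7 -0.2] op 0.26 t 32.6 turn -0.002 delta cm (after turn) [0.03 0.1  6.16]
```

apply_moves([
  {"claw": 1,"delta_pos": [0,0.1,2],"yaw": 0},
  {"claw": 1,"delta_pos": [0,0,1.5],"yaw": 0},
  {"claw": 1,"delta_pos": [0,0,0.6],"yaw": 0},
  {"claw": 1,"delta_pos": [0,0,0.4],"yaw": 0},
  {"claw": 1,"delta_pos": [0,0,0.3],"yaw": 0},
  {"claw": 1,"delta_pos": [0,0,0.3],"yaw": 0},
  {"claw": 1,"delta_pos": [0,0,0.3],"yaw": 0},
  {"claw": 1,"delta_pos": [0,0,0],"yaw": 0},
])

```text
clock: 33.6
eef_pos: [496.4, 187.4, 214.5]
tcp_rot: [3.141, 0.001, 3.013]
contact_force: [2.6, -2.2, -0.6]
opening: 0.258
grasp_force: 102.6
```

apply_moves([
  {"claw": 1,"delta_pos": [0,0,0.3],"yaw": 0},
  {"claw": 1,"delta_pos": [0,0,0.2],"yaw": 0},
  {"claw": 1,"delta_pos": [0,0,0],"yaw": 0},
])

```text
clock: 33.98
eef_pos: [495.7, 187.4, 208.7]
tcp_rot: [-3.141, -0.001, 3.013]
contact_force: [0.6, -1.6, -4.6]
opening: 0.255
grasp_force: 101.9
```

Snapping in, as before. Press to the seat, then release.

apply_moves([
  {"claw": 1,"delta_pos": [0,0,0.2],"yaw": 0},
  {"claw": 1,"delta_pos": [0,0,0.1],"yaw": 0},
  {"claw": 1,"delta_pos": [0,0,0],"yaw": 0},
])

```text
clock: 34.35
eef_pos: [495.8, 187.5, 207.0]
tcp_rot: [-3.141, -0.001, 3.013]
contact_force: [-4.1, -2.0, 13.8]
opening: 0.265
grasp_force: 104.5
```

apply_moves([
  {"claw": 1,"delta_pos": [0,0,0.1],"yaw": 0},
  {"claw": 1,"delta_pos": [0,0,0],"yaw": 0},
  {"claw": 0.2,"delta_pos": [0,0,0],"yaw": 0},
  {"claw": 0,"delta_pos": [0,0,0],"yaw": 0},
  {"claw": 0,"delta_pos": [0,0,0],"yaw": 0},
  {"claw": 0,"delta_pos": [0,0,-2],"yaw": 0},
  {"claw": 0,"delta_pos": [0,0,-5],"yaw": 0},
  {"claw": 0,"delta_pos": [0,0,-5],"yaw": 0},
])

```text
clock: 35.35
eef_pos: [495.8, 187.5, 326.0]
tcp_rot: [-3.141, -0.001, 3.013]
contact_force: [0.1, 0.1, 0.0]
opening: 0.505
grasp_force: 0.0
```

apply_moves([
  {"claw": 0,"delta_pos": [0,-5,-1],"yaw": 0},
  {"claw": 0,"delta_pos": [0,-5,0],"yaw": 0},
  {"claw": 0,"delta_pos": [0,0,0],"yaw": 0},
  {"claw": 0,"delta_pos": [0,0,0],"yaw": 0},
])

```text
clock: 35.85
eef_pos: [483.3, 88.4, 335.1]
tcp_rot: [3.141, 0.0, 3.012]
contact_force: [-0.6, 0.5, -0.6]
opening: 0.502
grasp_force: 0.0
```

```bash
cat > chk.py <<'E'
from m import *; from go import go
f=cam("wrist"); P,X,Y,Z,H,S,V,blue,yel,rect=meas(f)
for n,x,y in(("A",505.1,258.4),("B",495.9,187.0)):
    d=np.array([np.cos(3.0142),np.sin(3.0142)]); u=(X-x)*d[0]+(Y-y)*d[1]; v=-(X-x)*d[1]+(Y-y)*d[0]
    for a,b in((-36,-22),(-15,15),(22,36),(56,66)):
        m=(abs(v)<6)&(Z>25)&(u>a)&(u<b); print(n,a,b,m.sum(),"z95",np.nanpercentile(Z[m],95).round(1) if m.sum() else None)
    m=(abs(u)<80)&(abs(v)<20)&(Z>35)&(Z<64); print("u",np.nanpercentile(u[m],[1,99]).round(1)); m=(abs(u)<18)&(abs(v)<20)&(Z>54)&(Z<60); print("sleeve v",np.nanpercentile(v[m],[2,98]).round(1))
E
python3 - <<'E'
from chk import *
go(540,-150,300,.0975)
E
```

```text
A -36 -22 296 z95 54.9
A -15 15 589 z95 57.3
A 22 36 309 z95 54.9
A 56 66 241 z95 61.0
u [-63.   63.7]
sleeve v [-11.4  11.5]
B -36 -22 281 z95 54.8
B -15 15 617 z95 57.2
B 22 36 316 z95 54.7
B 56 66 247 z95 60.7
u [-62.2  65. ]
sleeve v [-11.5  11. ]
pose [483.4  88.8 335.1] yaw 3.013 F [0.1 0.  0.7] op 0.50 t 35.9 turn 2.915 delta cm (after turn) [ 3.31 24.32  3.51]
```

Both tubes are home (barrel tops 54.8, collars outside). The gripper body would meet the lamp of the middle tower if I pushed at the tab, so I push the fence in front of the empty left bay, fingers shut.

apply_moves([
  {"claw": 1,"delta_pos": [0,0,0],"yaw": -0.113},
  {"claw": 1,"delta_pos": [0,0,0],"yaw": -0.113},
  {"claw": 1,"delta_pos": [0,0,0],"yaw": 0},
])

```text
clock: 36.28
eef_pos: [483.3, 89.3, 334.9]
tcp_rot: [3.141, -0.0, -3.044]
contact_force: [0.0, -0.8, -0.7]
opening: -0.001
grasp_force: 0.0
```

Run:
```python
from go import *
go(555.6,-71.3,193,.0975+np.pi)
```

```text
pose [483.3  89.3 334.9] yaw -3.044 F [ 0.  -0.8 -0.7] op -0.00 t 36.3 turn 0.000 delta cm (after turn) [ -5.63 -16.69  14.19]
```

apply_moves([
  {"claw": 1,"delta_pos": [-1.4,-4.1,0],"yaw": 0},
  {"claw": 1,"delta_pos": [-1.4,-4.2,0],"yaw": 0},
  {"claw": 1,"delta_pos": [-1.4,-4.2,0],"yaw": 0},
  {"claw": 1,"delta_pos": [-1.4,-4.2,2],"yaw": 0},
  {"claw": 1,"delta_pos": [0,0,5],"yaw": 0},
  {"claw": 1,"delta_pos": [0,0,5],"yaw": 0},
  {"claw": 1,"delta_pos": [0,0,2.2],"yaw": 0},
  {"claw": 1,"delta_pos": [0,0,0],"yaw": 0},
])

```text
clock: 37.28
eef_pos: [554.5, -71.8, 191.3]
tcp_rot: [3.141, -0.004, -3.046]
contact_force: [0.3, -0.1, 0.2]
opening: 0.0
grasp_force: 0.0
```

Run:
```python
from m import *; from go import go
go(555.6,-71.3,193,.0975+np.pi)
f=cam("scene"); P,X,Y,Z,H,S,V,blue,yel,rect=meas(f); c,s=.99525,.0973; A=X*c+Y*s; B=-X*s+Y*c
m=yel&(X>560)&(X<660)&(B>-330)&(B<-80)&(Z>38)&(Z<48); print("fence a",np.nanpercentile(A[m],[2,50,98]),m.sum())
cv2.imwrite("pics/s2.png",cv2.resize(f["img"][110:320,130:410],None,fx=2.5,fy=2.5))
```

```text
pose [554.5 -71.8 191.3] yaw -3.046 F [ 0.3 -0.1  0.2] op 0.00 t 37.3 turn -0.002 delta cm (after turn) [-0.12  0.04 -0.17]
fence a [580.57515276 583.99540942 587.84026573] 78
```

View pics/s2.png

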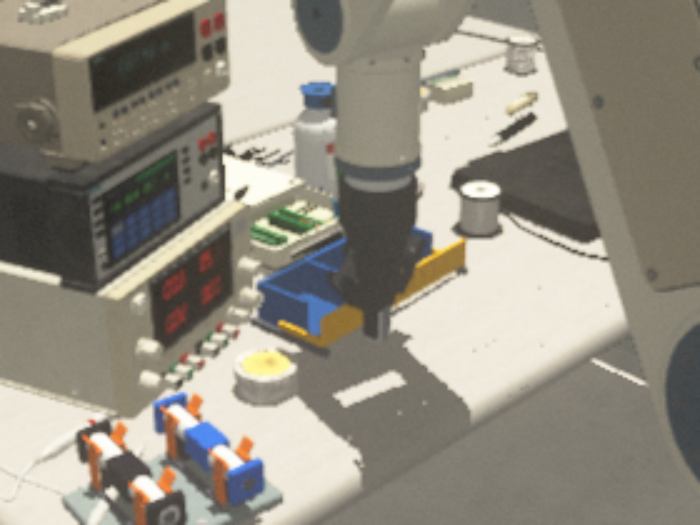

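Both tubes sit in the clips; the shut fingers stand in front of the fence (left half). The towers are hidden behind the gripper. Pushing slowly.

apply_moves([
  {"claw": 1,"delta_pos": [-0.8,0,0],"yaw": 0},
  {"claw": 1,"delta_pos": [-0.8,0,0],"yaw": 0},
  {"claw": 1,"delta_pos": [-0.5,0,0],"yaw": 0},
  {"claw": 1,"delta_pos": [-0.5,0,0],"yaw": 0},
  {"claw": 1,"delta_pos": [-0.4,0,0],"yaw": 0},
  {"claw": 1,"delta_pos": [-0.4,0,0],"yaw": 0},
  {"claw": 1,"delta_pos": [-0.4,0,0],"yaw": 0},
  {"claw": 1,"delta_pos": [0,0,0],"yaw": 0},
])

```text
clock: 38.33
eef_pos: [593.3, -68.7, 193.1]
tcp_rot: [-3.142, 0.001, -3.044]
contact_force: [0.5, 0.2, -0.1]
opening: 0.001
grasp_force: 0.1
```

apply_moves([
  {"claw": 1,"delta_pos": [-0.4,0,0],"yaw": 0},
  {"claw": 1,"delta_pos": [-0.3,0,0],"yaw": 0},
  {"claw": 1,"delta_pos": [-0.3,0,0],"yaw": 0},
  {"claw": 1,"delta_pos": [0,0,0],"yaw": 0},
])

```text
clock: 38.83
eef_pos: [603.2, -67.8, 193.1]
tcp_rot: [-3.142, 0.001, -3.044]
contact_force: [-0.2, 0.6, -0.1]
opening: -0.0
grasp_force: 0.4
```

apply_moves([
  {"claw": 1,"delta_pos": [-0.3,0,0],"yaw": 0},
  {"claw": 1,"delta_pos": [-0.3,0,0],"yaw": 0},
])

```text
clock: 39.08
eef_pos: [608.1, -67.3, 193.0]
tcp_rot: [3.141, -0.003, -3.044]
contact_force: [-11.7, -2.0, 8.4]
opening: 0.002
grasp_force: 6.2
```

Run:
```python
from m import *; from go import go
go(615,-68,193)
for n in("scene","top"):
    f=cam(n); P,X,Y,Z,H,S,V,blue,yel,rect=meas(f); c,s=.99525,.0973; A=X*c+Y*s; B=-X*s+Y*c
    m=yel&(X>560)&(X<680)&(B>-330)&(B<-80)&(Z>38)&(Z<48); print("fence a",np.nanpercentile(A[m],[2,50,98]),m.sum())
```

```text
pose [608.1 -67.3 193. ] yaw -3.044 F [-11.7  -2.    8.4] op 0.00 t 39.1 delta cm (after turn) [-0.68 -0.14 -0.  ]
fence a [608.04777149 612.08813282 622.55944483] 129
fence a [605.55490932 608.32242279 611.62946218] 54
```

apply_moves([
  {"claw": 1,"delta_pos": [-0.15,0,0],"yaw": 0},
  {"claw": 1,"delta_pos": [0,0,0],"yaw": 0},
  {"claw": 1,"delta_pos": [0,0,0],"yaw": 0},
])

```text
clock: 39.55
eef_pos: [608.5, -67.3, 192.9]
tcp_rot: [3.141, -0.006, -3.044]
contact_force: [-12.0, -2.6, 6.6]
opening: -0.0
grasp_force: 6.1
```

At the stop. Back away and check.

apply_moves([
  {"claw": 1,"delta_pos": [1,0,0],"yaw": 0},
  {"claw": 1,"delta_pos": [3,0,0],"yaw": 0},
  {"claw": 1,"delta_pos": [4,0,0],"yaw": 0},
  {"claw": 1,"delta_pos": [3,0,-4],"yaw": 0},
  {"claw": 1,"delta_pos": [3,0,-5],"yaw": 0},
  {"claw": 1,"delta_pos": [3,0,-5],"yaw": 0},
  {"claw": 1,"delta_pos": [4,0,-4],"yaw": 0},
  {"claw": 1,"delta_pos": [0,0,0],"yaw": 0},
])

```text
clock: 40.55
eef_pos: [400.3, -87.7, 376.2]
tcp_rot: [-3.14, 0.007, -3.045]
contact_force: [0.9, -0.4, -0.6]
opening: 0.001
grasp_force: 0.0
```

Run:
```python
from m import *; from go import go
go(615,-68,193)
f=cam("top"); P,X,Y,Z,H,S,V,blue,yel,rect=meas(f); c,s=.99525,.0973; A=X*c+Y*s; B=-X*s+Y*c
m=yel&(X>560)&(X<680)&(B>-330)&(B<-80)&(Z>38)&(Z<48); print("fence a",np.nanpercentile(A[m],[2,50,98]),m.sum())
P0=np.load("pics/top0.npy"); i0=cv2.imread("pics/top0.png"); h0=cv2.cvtColor(i0,cv2.COLOR_BGR2HSV); y0=(h0[...,0]>15)&(h0[...,0]<32)&(h0[...,1]>120)
A0=P0[...,0]*c+P0[...,1]*s;B0=-P0[...,0]*s+P0[...,1]*c
m=y0&(P0[...,0]>560)&(P0[...,0]<680)&(B0>-330)&(B0<-80)&(P0[...,2]>38)&(P0[...,2]<48); print("start",np.nanpercentile(A0[m],[2,50,98]),m.sum())
for p in((670,-213),(663,-144)):
    m=(np.hypot(X-p[0],Y-p[1])<40)&(Z>190)&(Z<205); print("tower",P[m].mean(0).round(1),m.sum())
f=cam("scene"); cv2.imwrite("pics/s3.png",cv2.resize(f["img"][110:320,130:410],None,fx=2.5,fy=2.5))
```

```text
pose [400.3 -87.7 376.2] yaw -3.045 F [ 0.9 -0.4 -0.6] op 0.00 t 40.5 delta cm (after turn) [-21.43  -0.07  18.46]
fence a [605.25775554 608.03735399 611.58907088] 113
start [577.03885168 579.96575773 583.37575892] 108
tower [ 666.6 -215.5  196.3] 133
tower [ 659.6 -148.1  196.5] 133
```

View pics/s3.png

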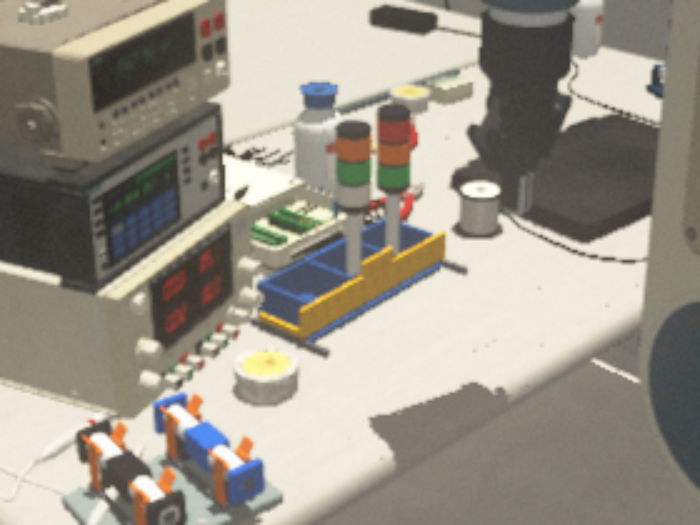

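Both towers stand upright in their bays, the fence is shut (moved 28 mm), both tubes are home and the arm is clear.

```bash
python3 -c "
from rig import r; print(r.sense()['qvel'].round(4)); print(r.sign_off())"
```

```text
[ 0.0069  0.045  -0.0014 -0.0005  0.0009  0.0007]
the job is handed in; nothing more can be done
None
```

The job is handed in, though no verdict came back: both towers stand in the middle and right bays, both tubes are snapped home, and the keeper fence, pushed last, is against its stop.

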